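# Assemble the daylight developing tank

### The job

Put the developing tank together, one part after another: on the bench, slide the 35 mm grey spool (the shorter of the two) right down over the standing centre column, then set the thick retaining collar over the column on top of it. Keeping it upright, lower the loaded column to the floor of the black tank, then seat the brass lid fully over the tank's rim, and last put the cap fully down on the lid's neck. Leave the tall 120 spool, the chrome reel and the two film cassettes standing where they are.

Things in the scene. Friction and masses are not known exactly. Their poses are not given: they have to be found in the camera images.
- column: Black plastic centre column standing on the bench: a round foot disc 60 mm across and 4 mm thick with an upright tube 20 mm across, its top edge slightly bevelled; 89 mm tall over all. Origin at the centre of the underside of the foot, z up the tube. With spool and collar on, the top 21 mm of the tube stay bare to grip; lifted by it, the foot carries spool and collar.
- spool35: Grey plastic 35 mm spiral film spool, the SHORTER of the two grey spools: two open ribbed flanges 84 mm across (3 mm thick) on a hub tube 34 mm across with a 25 mm bore right through. Upper flange top at 40.5 mm, the hub stands 12 mm above it: 52.5 mm tall over all. Origin at the centre of its underside, z along the bore. Grip it by the hub above the flange. Seated, its underside lies on the column's foot (4 mm above the column's origin).
- collar: Grey plastic retaining collar: a plain thick ring 42 mm across, 26 mm bore, 12 mm tall, lying flat. Origin at the centre of its underside. Seated, it rests on the spool's hub, 56.5 mm above the column's origin.
- tank: Black plastic cylindrical tank, open on top, standing: 104 mm across outside (107 mm at two thin beads), 98 mm bore, floor 4 mm thick, 96 mm tall. Loose, about 0.25 kg. Origin at the centre of its underside. The loaded column stands on its floor, its top then 3 mm below the rim.
- lid: Brass tank lid lying right way up: a plate 118 mm across with a skirt 12 mm deep below it (113 mm inside) that fits over the tank's rim, and on top a central round pouring neck 44 mm across and 20 mm tall to grip it by. Origin at the centre of the skirt's lower edge; plate underside at 12 mm, plate top at 15 mm, neck top at 35 mm. Seated, the plate rests on the rim: lid origin 84 mm above the tank's origin.
- cap: Grey plastic cap, a round closed-top cup lying open side down: 60 mm across, 20 mm tall (a fine 1 mm bead on top), 52 mm bore 16.5 mm deep. Origin at the centre of its lower edge. Seated, its inside top rests on the neck's top: cap origin 18.5 mm above the lid's origin.
- spool120: Leave alone: the TALLER grey spool (120 film), flanges and hub as on the short one, but upper flange top at 66.5 mm and 78.5 mm tall over all. Origin at the centre of its underside.
- chrome_reel: Leave alone: take-up reel of chrome wire, 82 mm across, 46 mm tall, no raised hub. Origin at the centre of its underside.
- cassette_a: Leave alone: black 35 mm film cassette standing on end, 26 mm across with a small lip at its side, 48 mm tall. Origin at the centre of its underside.
- cassette_b: Leave alone: a second film cassette like cassette_a. Origin at the centre of its underside.
There are look-alikes about, which are no part of the job. Leave any blue look-alike of the spool35 alone.

How it is judged (in metres and radians):
On the way, in this order (a step that is already met when the one before it is completed fails the run):
1. the 35 mm spool sits on the foot of the column, the column standing on the bench, spool released (z of spool35 in the frame of column between 0.0015 and 0.0065 m and horizontal distance between spool35 and column below 0.007 m and angle between each of spool35, column's own z axis and vertical below 0.06 rad and height (world z) of column below 0.006 m and contact force between spool35 and the fingers below 0.1 N), for 0.2 s.
2. the collar lies over the column on the spool's hub, the column still standing on the bench, collar released (z of spool35 in the frame of column between 0.0015 and 0.0065 m and horizontal distance between each of spool35, collar and column below 0.007 m and angle between each of spool35, collar, column's own z axis and vertical below 0.06 rad and z of collar in the frame of column between 0.0535 and 0.0595 m and height (world z) of column below 0.006 m and contact force between collar and the fingers below 0.1 N), for 0.2 s.
3. the column with spool and collar stands on the tank's floor, released (z of spool35 in the frame of column between 0.0015 and 0.0065 m and horizontal distance between each of spool35, collar and column below 0.007 m and angle between each of spool35, collar, column's own z axis and vertical below 0.06 rad and z of collar in the frame of column between 0.0535 and 0.0595 m and z of column in the frame of tank between 0.001 and 0.007 m and horizontal distance between column and tank below 0.013 m and contact force between column and the fingers below 0.1 N), for 0.2 s.
4. the lid is seated level over the tank's rim, released (z of spool35 in the frame of column between 0.0015 and 0.0065 m and horizontal distance between each of spool35, collar and column below 0.007 m and angle between each of spool35, collar, column, lid's own z axis and vertical below 0.06 rad and z of collar in the frame of column between 0.0535 and 0.0595 m and z of column in the frame of tank between 0.001 and 0.007 m and horizontal distance between column and tank below 0.013 m and z of lid in the frame of tank between 0.081 and 0.087 m and horizontal distance between lid and tank below 0.009 m and contact force between lid and the fingers below 0.1 N), for 0.2 s.
5. the cap is seated on the lid's neck, released (z of lid in the frame of tank between 0.081 and 0.087 m and horizontal distance between lid and tank below 0.009 m and angle between each of lid, cap's own z axis and vertical below 0.06 rad and z of cap in the frame of lid between 0.0155 and 0.0215 m and horizontal distance between cap and lid below 0.008 m and contact force between cap and the fingers below 0.1 N), for 0.2 s.
At the end, for the whole second after the job is handed in: Tank upright on the bench; column on its floor (3 mm in height, 13 mm of centre), spool35 on the foot (2.5, 7), collar on its hub (3, 7), lid on the rim (3, 9), cap on the neck (3, 8); all upright within 0.06 rad, at rest, released (z of spool35 in the frame of column between 0.0015 and 0.0065 m and horizontal distance between each of spool35, collar and column below 0.007 m and angle between each of spool35, collar, column, lid, cap, tank's own z axis and vertical below 0.06 rad and z of collar in the frame of column between 0.0535 and 0.0595 m and z of column in the frame of tank between 0.001 and 0.007 m and horizontal distance between column and tank below 0.013 m and z of lid in the frame of tank between 0.081 and 0.087 m and horizontal distance between lid and tank below 0.009 m and z of cap in the frame of lid between 0.0155 and 0.0215 m and horizontal distance between cap and lid below 0.008 m and linear speed of each of spool35, collar, column, tank, lid, cap below 0.02 m/s and height (world z) of tank below 0.006 m); the robot touches nothing.
It fails at once if the tall spool is moved more than 25 mm or knocked over (distance of spool120 from where it was at the start of the episode above 0.025 m or angle between spool120's own z axis and vertical above 0.5 rad).
It fails at once if the chrome reel is moved more than 25 mm or knocked over (distance of chrome_reel from where it was at the start of the episode above 0.025 m or angle between chrome_reel's own z axis and vertical above 0.5 rad).
It fails at once if the first cassette is moved more than 25 mm or knocked over (distance of cassette_a from where it was at the start of the episode above 0.025 m or angle between cassette_a's own z axis and vertical above 0.5 rad).
It fails at once if the second cassette is moved more than 25 mm or knocked over (distance of cassette_b from where it was at the start of the episode above 0.025 m or angle between cassette_b's own z axis and vertical above 0.5 rad).
It fails at once if the column is tipped over (angle between column's own z axis and vertical above 0.6 rad).
It also fails if it takes over 120 s, if anything falls off the work surface, if the arm or the gripper's body presses on something with over 40 N, if the wrist force passes 120 N, or if a joint passes its speed limit or range.

### The arm

A 7-joint arm with a two-finger parallel gripper is mounted at the origin on the work surface. World frame = base frame: x ahead of the robot, y to its left, z up, the work surface at z = 0. Lengths are in m, angles in degrees, forces in N, time in s.
With the tool pointing down it reaches from about 0.425 to 0.875 m from the base axis. Payload 4.7 kg.
Tool frame: the origin (TCP) lies at the very end of the fingers, on their centre line; the grasp point (between the pads) lies env.tcp_to_grasp behind it (env.tcp_to_grasp is the distance from the TCP to the grasp point, in m); z points along the fingers, x is the direction in which the jaws open and shut, and the axes are right-handed (so a half turn about z gives the same grasp; the last joint's range is limited). The gripper opens to 87 mm and grips with 3 to 60 N. Pads are 19 mm wide; open, the fingers measure 117 mm over their backs; the gripper's body (75 mm by 190 mm) begins 51 mm behind the grasp point.
Start: joints at [72.141, 18.392, -4.016, 83.108, 1.295, 78.541, -3.26], TCP at [0.208, -0.616, 0.19] pointing down, gripper open.
Joint ranges: [-163.93, 163.93], [-17.29, 119.83], [-79.2, 71.16], [3.27, 140.29], [-89.18, 269.18], [5.43, 117.66], [-154.24, 154.24]. Speed limits (degrees/s): [147.25, 147.25, 180, 180, 180, 180, 180].

### API

Orientations are given as [roll, pitch, yaw] about the fixed x, y, z axes, in that order (R = Rz(yaw) Ry(pitch) Rx(roll)).
In Python, from cell import env gives the robot as it stands. The module is installed in compiled form; this text tells all that it offers.
- The arm moves only by the tool send_rows, never from a script. Its argument "steps" is a list of rows, each a list of 3 entries, a list of its own where there are three numbers: the shift along the tool's x, y, z in m, then the turn, a rotation vector about the tool's x, y, z in rad, then the finger opening in m, from 0 to 0.087. A call has exactly 5 rows; each row is the pose to reach, as a shift and turn from the pose commanded when the call began, along the tool's axes at that moment; what a row does not reach only later rows make up. A row lasts 1/12 s, in which the tool goes at most 41.7 mm and 7.16 degrees, less where a joint would pass 70% of its speed; a pose out of reach is approached as far as the arm can. A call with a gripper value outside its range is refused whole. The fingers move at their own pace and stop on an object; "grip_force" is the grip in N (left out, the last holds). Time passes only in rows, so rows that repeat a pose let the fingers close, or fill a call up. It gives the time, the measured TCP pose, the force and the opening at its end, in the units of the state.
- env.get_obs(): the state, without advancing time (a new reading comes with each control period).
- env.read_camera(name): name is "side" or "top"; returns a dict with "pixels" (400x640x3 uint8, red, green, blue), "fx", "fy", "cx", "cy" (pixels), "position" and "rotation" of the camera in the world. Camera axes: x right, y up, looking along -z (the intrinsics and any distortion apply to the point x, -y, -z); pixel columns grow to the right and rows downward; lengths in m; the calibration is good to about 2 mm. A picture is of the moment at which its call begins. There is no depth.
- env.sign_off(): hands the job in, once; it reports no verdict.
The state is a dict: "time_s": time; "qpos": joint angles; "joint_velocities": joint speeds; "effort": joint torques, N m; "tool_pos": TCP position; "tool_rot": TCP orientation; "force": force on the tool from outside, world axes, zero at the start; "wrist_torque": the same for the moment, N m; "grip_width": finger opening in m.
Only numpy, scipy, OpenCV 4.12 (cv2) and the standard library are available. Lean on these libraries where they do the work, as an engineer would, in place of code of your own. Each camera call takes 0.05 s, during which the arm holds its last target.

## Working session

There is one attempt and no reset: what is moved stays moved. The work goes in short steps, Python scripts to look and compute and a tool call to move; the robot and the scene stay as the last step left them, time stands still between calls to the robot, and variables do not carry over. Pictures are saved under pics/ and viewed, and the job is handed in when it is done.

Besides the shell and the picture viewer there is one more tool, called after "Call:" as name([rows], argument=value, ...), one row to a line, values as JSON. send_rows: Moves the arm, as the interface text tells. Its arguments: {"type":"object","properties":{"steps":{"type":"array"},"grip_force":{"type":"number"}},"required":["steps"]}

```bash
mkdir -p pics; cat > h.py <<'E'
from cell import env
import numpy as np, cv2
def snap(n,f):
    c=env.read_camera(n); cv2.imwrite(f,c["pixels"][:,:,::-1]); return c
def crop(c,x0,y0,x1,y1,s,f):
    cv2.imwrite(f,cv2.resize(c["pixels"][y0:y1,x0:x1,::-1],None,fx=s,fy=s,interpolation=cv2.INTER_CUBIC))
def ray(c,u,v):
    d=np.array([(u-c["cx"])/c["fx"],-(v-c["cy"])/c["fy"],-1.]); return np.array(c["position"]),np.array(c["rotation"])@d
def at(c,u,v,z):
    p,d=ray(c,u,v); return p+d*(z-p[2])/d[2]
def proj(c,P):
    q=np.array(c["rotation"]).T@(np.array(P)-c["position"]); return c["cx"]-c["fx"]*q[0]/q[2], c["cy"]+c["fy"]*q[1]/q[2]
E
python3 - <<'E'
from h import *
for n in("side","top"):
    c=snap(n,f"pics/{n}0.png"); print({k:v for k,v in c.items() if k!="pixels"})
print(env.get_obs(), env.tcp_to_grasp)
E
```

```text
{'fx': 375.7944708311339, 'fy': 375.7944708311339, 'cx': 317.91431342073594, 'cy': 202.0907816109964, 'position': array([-0.10353946, -0.57332898,  0.5320056 ]), 'rotation': array([ 58.38464089,  -1.01093758, -45.62079257])}
{'fx': 387.25560770936477, 'fy': 387.25560770936477, 'cx': 319.01018952812217, 'cy': 203.35871162089873, 'position': array([ 0.35673644, -0.0210097 ,  1.25009225]), 'rotation': array([  4.68213537,   0.56920374, -88.53239259])}
{'time_s': 0.1, 'qpos': array([72.13948347, 18.4344428 , -4.01513884, 83.16921746,  1.29465257,
       78.54188457, -3.26056245]), 'joint_velocities': array([-0.10062395, -0.22821822, -0.01569467, -0.14299347, -0.01996042,
        0.01519735, -0.09944703]), 'effort': array([-5.20241538e-04, -4.92570090e+01, -4.06266460e-01, -3.13397741e+01,
       -6.42158766e-02,  3.94821726e-02,  7.79576271e-05]), 'tool_pos': array([ 0.20782366, -0.61527905,  0.18866365]), 'tool_rot': array([ 1.79994621e+02,  1.00330196e-01, -7.13308691e+01]), 'force': array([0.07102618, 0.58492189, 0.08282022]), 'wrist_torque': array([-0.02569637, -0.04638934, -0.03323659]), 'grip_width': 0.08694878170276227} 0.0187
```

```bash
python3 - <<'E'
s=open('h.py').read()
s=s.replace('import numpy as np, cv2','import numpy as np, cv2\nfrom scipy.spatial.transform import Rotation as Ro\ndef RM(c): return Ro.from_euler("xyz",c["rotation"],degrees=True).as_matrix()')
s=s.replace('np.array(c["rotation"])','RM(c)')
open('h.py','w').write(s)
E
```

```text
(no output)
```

View pics/side0.png

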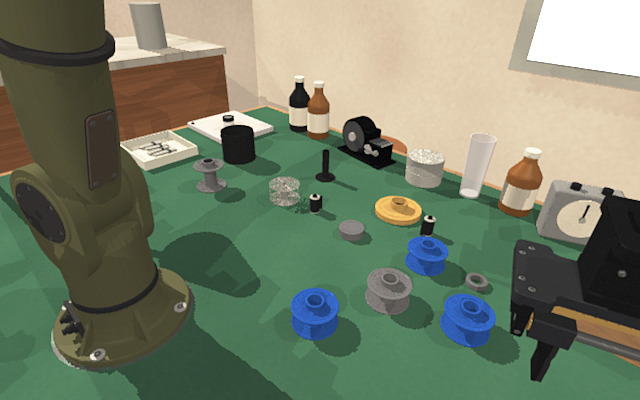

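View pics/top0.png

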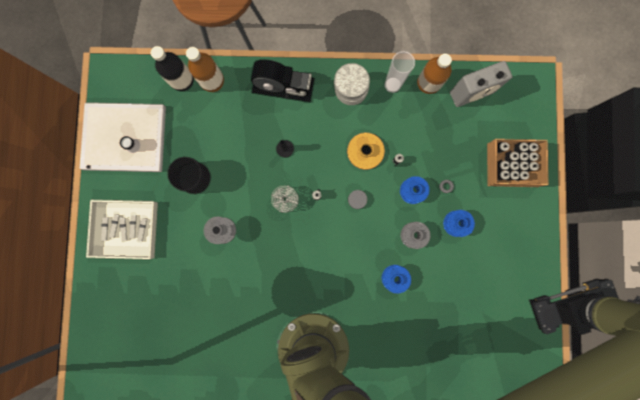

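```bash
python3 - <<'E'
from h import *
c=env.read_camera("top"); crop(c,165,125,325,245,5,"pics/t1.png"); crop(c,325,125,485,245,5,"pics/t2.png")
c=env.read_camera("side"); crop(c,170,110,330,230,5,"pics/s1.png"); crop(c,325,160,505,295,4.4,"pics/s2.png")
ct=env.read_camera("top")
for n,u,v,z in [("spool35",415,235,.05),("collar",447,186,.012),("column",285,149,.089),("tank",189,175,.096),("lid",366,151,.035),("cap",357,199,.02),("reel",285,199,.046),("s120",217,230,.078),("casA",317,195,.048),("casB",399,159,.048)]:
    p=at(ct,u,v,z); print(n,p.round(3),np.hypot(p[0],p[1]).round(3), np.round(proj(c,p)))
E
```

```text
spool35 [ 0.364 -0.305  0.05 ] 0.475 [386. 277.]
collar [ 0.524 -0.415  0.012] 0.669 [476. 279.]
column [0.615 0.101 0.089] 0.623 [322. 153.]
tank [0.527 0.387 0.096] 0.654 [237. 132.]
lid [ 0.627 -0.151  0.035] 0.645 [397. 201.]
cap [ 0.474 -0.127  0.02 ] 0.491 [350. 226.]
reel [0.466 0.1   0.046] 0.477 [284. 184.]
s120 [0.364 0.3   0.078] 0.471 [208. 161.]
casA [0.481 0.    0.048] 0.481 [314. 195.]
casB [ 0.601 -0.254  0.048] 0.652 [428. 217.]
```

View pics/t1.png

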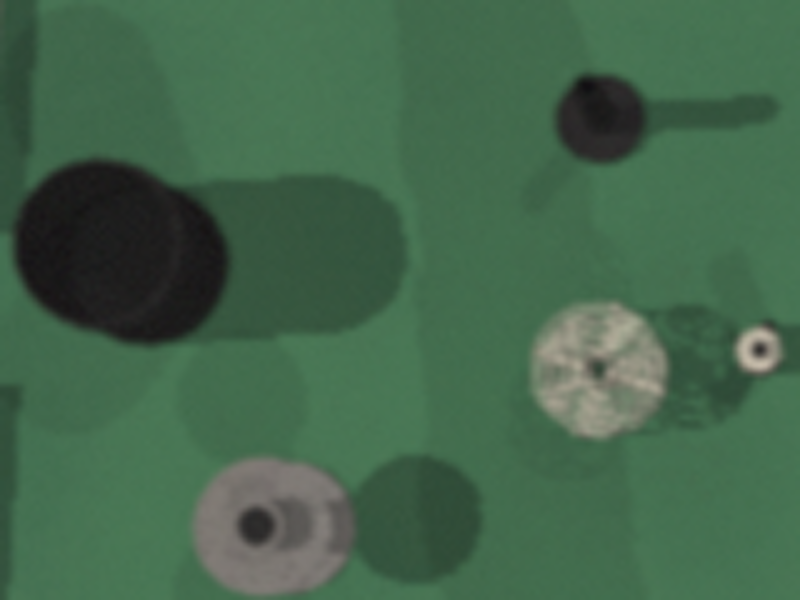

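View pics/t2.png

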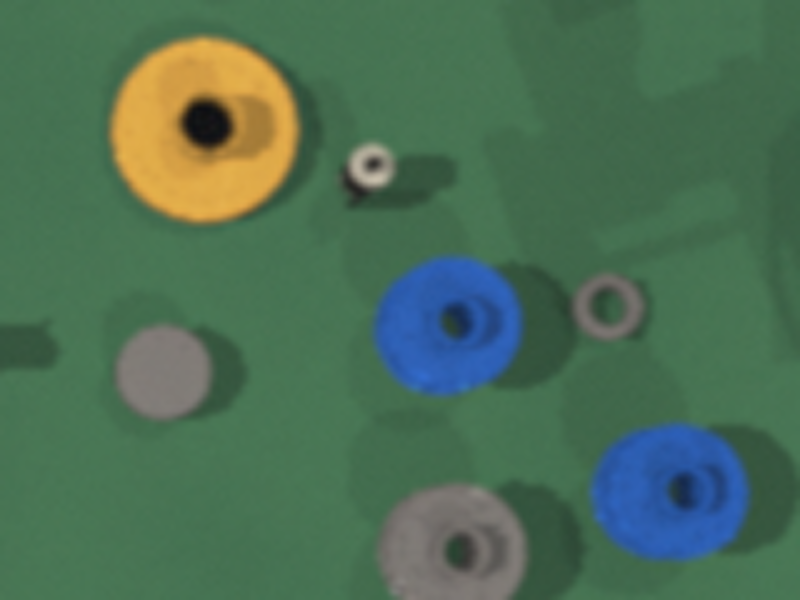

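View pics/s1.png

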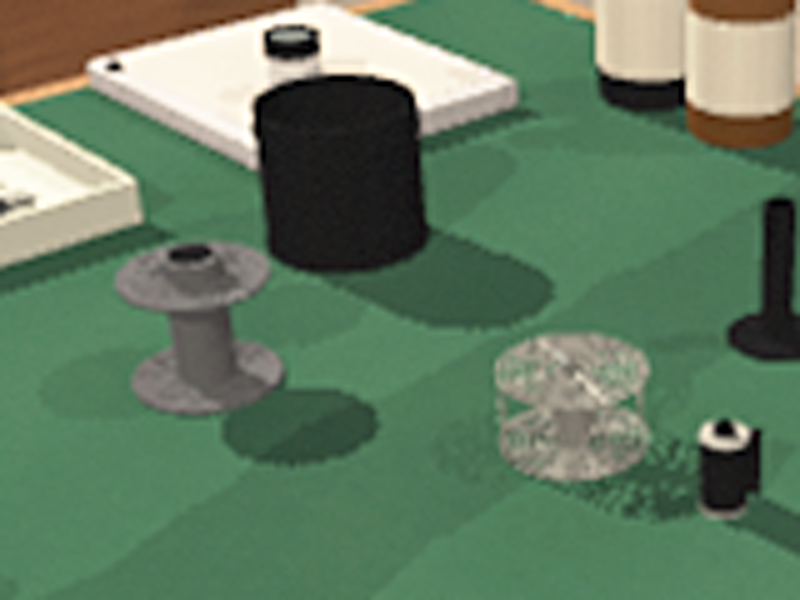

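View pics/s2.png

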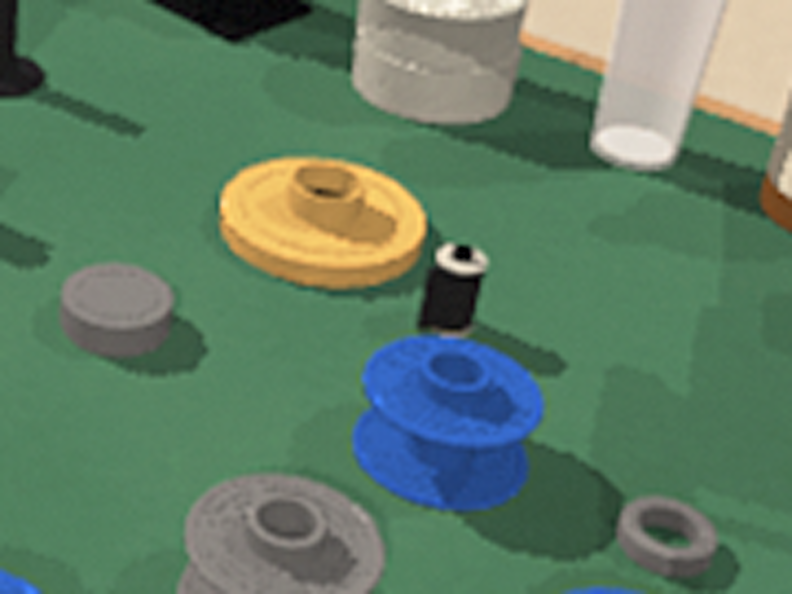

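```bash
python3 - <<'E'
from h import *
a=env.read_camera("top"); b=env.read_camera("side")
def two(c,u,v): return c["pixels"][v[0]:v[1],u[0]:u[1],::-1]
def big(im,s): return cv2.resize(im,None,fx=s,fy=s,interpolation=cv2.INTER_CUBIC)
A=big(two(a,(390,440),(205,260)),7); B=big(two(b,(355,425),(255,325)),5.5)
h=min(A.shape[0],B.shape[0]); print(A.shape,B.shape); cv2.imwrite("pics/sp.png",np.hstack([A[:h],B[:h]]))
A=big(two(a,(265,310),(130,170)),8); B=big(two(b,(300,350),(140,190)),6.4)
h=min(A.shape[0],B.shape[0]); print(A.shape,B.shape); cv2.imwrite("pics/co.png",np.hstack([A[:h],B[:h]]))
E
```

```text
(385, 350, 3) (385, 385, 3)
(320, 360, 3) (320, 320, 3)
```

View pics/sp.png

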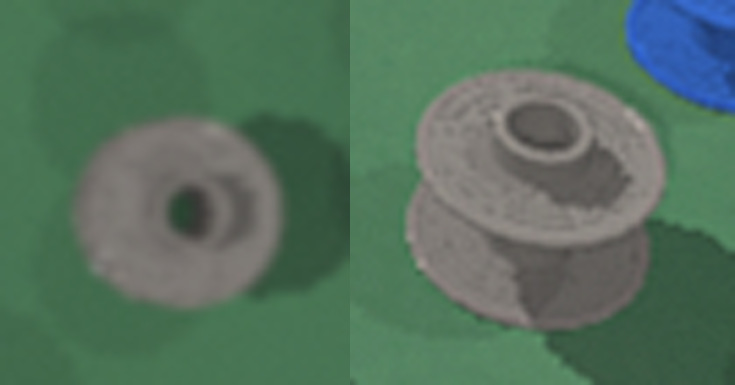

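View pics/co.png

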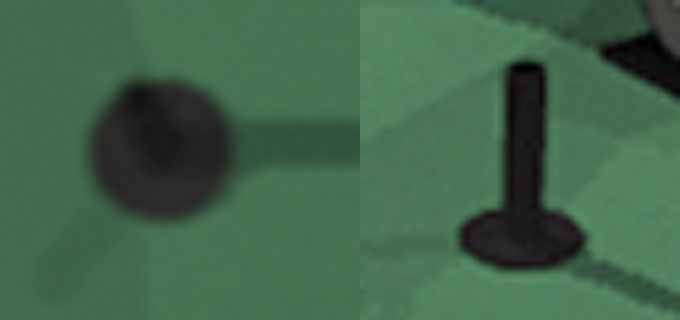

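```bash
python3 - <<'E'
from h import *
a=env.read_camera("top"); b=env.read_camera("side")
print("col",at(a,284.8,148.2,.004),at(b,325.5,149.9,.089),at(b,324.9,177.1,.002))
print("sp",at(a,416.7,234.9,.0525),at(b,390.1,277.9,.0525))
print("collar",at(a,446.4,186,.012), at(b,476.6,279.6,.012))
E
```

```text
col [0.63657053 0.11044297 0.004     ] [0.63910207 0.11159646 0.089     ] [0.63651918 0.10826787 0.002     ]
sp [ 0.36466243 -0.30939258  0.0525    ] [ 0.36452474 -0.31325975  0.0525    ]
collar [ 0.52380887 -0.41340063  0.012     ] [ 0.52387855 -0.41604363  0.012     ]
```

Call:
send_rows([
  [[0,0,0],[0,0,-0.125],0.087],
  [[0,0,0],[0,0,-0.25],0.087],
  [[0,0,0],[0,0,-0.375],0.087],
  [[0,0,0],[0,0,-0.5],0.087],
  [[0,0,0],[0,0,-0.62],0.087],
], grip_force=5)

```text
time_s: 0.87
tool_pos: [0.2081, -0.6158, 0.1897]
tool_rot: [180.0, -0.0, -35.5]
force: [-0.1, -0.4, 0.1]
grip_width: 0.0869
```

Call:
send_rows([
  [[0,0,0],[0,0,-0.125],0.087],
  [[0,0,0],[0,0,-0.25],0.087],
  [[0,0,0],[0,0,-0.375],0.087],
  [[0,0,0],[0,0,-0.5],0.087],
  [[0,0,0],[0,0,-0.625],0.087],
])

```text
time_s: 1.28
tool_pos: [0.208, -0.6158, 0.1897]
tool_rot: [180.0, -0.0, 0.4]
force: [-0.3, -0.3, -0.9]
grip_width: 0.0868
```

Call:
send_rows([
  [[0.018,-0.035,0],[0,0,0.007],0.087],
  [[0.036,-0.07,0],[0,0,0.007],0.087],
  [[0.054,-0.105,0],[0,0,0.007],0.087],
  [[0.072,-0.14,0],[0,0,0.007],0.087],
  [[0.09,-0.175,0],[0,0,0.007],0.087],
])

```text
time_s: 1.7
tool_pos: [0.2986, -0.4392, 0.1897]
tool_rot: [180.0, -0.0, -0.4]
force: [0.6, -0.1, 1.3]
grip_width: 0.0871
```

Call:
send_rows([
  [[0.017,-0.033,0],[0,0,0],0.087],
  [[0.034,-0.066,0],[0,0,0],0.087],
  [[0.051,-0.1,0],[0,0,0],0.087],
  [[0.067,-0.13,0.03],[0,0,0],0.087],
  [[0.067,-0.13,0.06],[0,0,0],0.087],
])

```text
time_s: 2.12
tool_pos: [0.3717, -0.3067, 0.1321]
tool_rot: [179.8, -0.4, 0.1]
force: [0.8, -0.4, -0.5]
grip_width: 0.0869
```

Call:
send_rows([
  [[0,0,0.02],[0,0,0],0.087],
  [[0,0,0.045],[0,0,0],0.087],
  [[0,0,0.065],[0,0,0],0.087],
  [[0,0,0.08],[0,0,0],0.087],
  [[0,0,0.083],[0,0,0],0.087],
])

```text
time_s: 2.53
tool_pos: [0.3642, -0.3098, 0.0441]
tool_rot: [-179.8, 0.2, -0.4]
force: [-0.5, 0.7, 0.3]
grip_width: 0.0868
```

```bash
python3 - <<'E'
from h import *
a=env.read_camera("side"); crop(a,330,210,450,310,6,"pics/g1.png"); print(env.get_obs()["tool_pos"],env.get_obs()["tool_rot"])
E
```

```text
[ 0.36476299 -0.3102449   0.0450235 ] [-1.79858586e+02  1.35727792e-01 -3.90088748e-01]
```

View pics/g1.png

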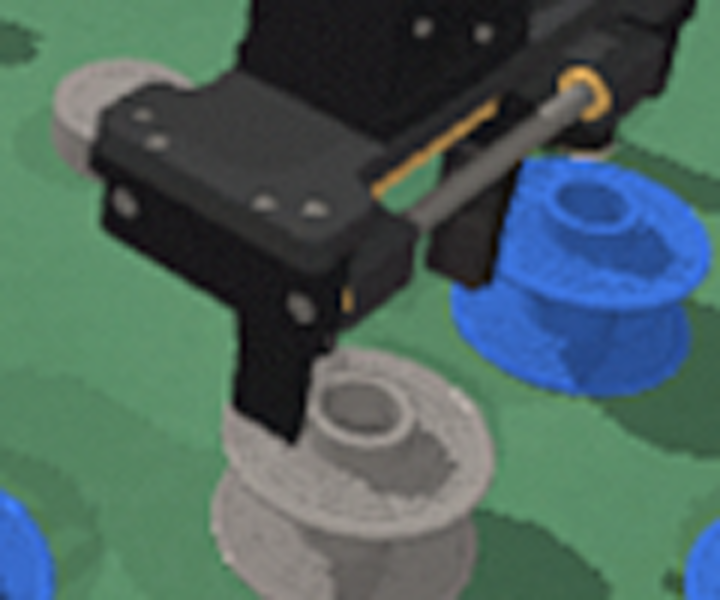

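```bash
python3 - <<'E'
from h import *
a=env.read_camera("side")
for dx in (-.0585,-.0435,0,.0435,.0585):
  for dy in (-.0095,.0095):
    u,v=proj(a,[.3648+dx,-.3102+dy,.045]); print(dx,dy,(u-330)*6,(v-210)*6)
a2=env.read_camera("top"); crop(a2,380,200,460,260,9,"pics/g2.png")
E
```

```text
-0.0585 -0.0095 259.68579978503044 535.1748652326581
-0.0585 0.0095 208.28520057506216 501.2086460721239
-0.0435 -0.0095 290.59728106052603 508.60859052615103
-0.0435 0.0095 239.38620464332087 475.5442256832338
0 -0.0095 375.58394340845996 435.56844734432957
0 0.0095 324.9684175571988 404.92213627374963
0.0435 -0.0095 454.24926930229253 367.9610545135904
0.0435 0.0095 404.2824914618585 339.4724893434702
0.0585 -0.0095 480.035733543535 345.79937657143887
0.0585 0.0095 430.3020419561183 318.0012635030106
```

View pics/g2.png

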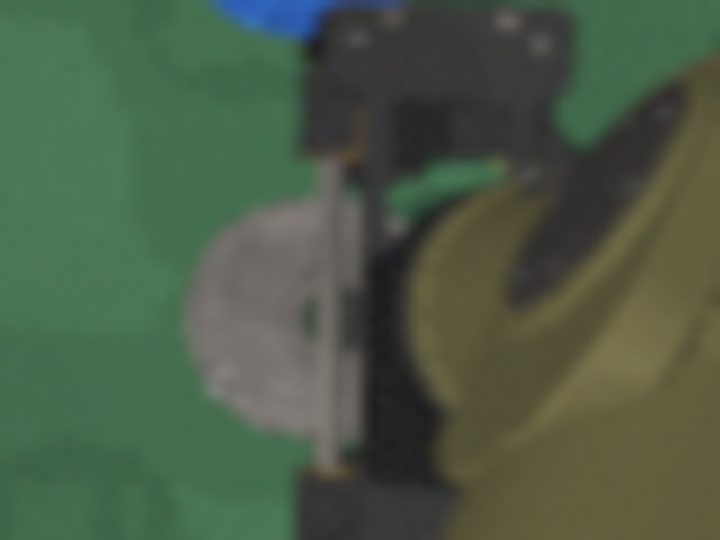

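```bash
python3 - <<'E'
from h import *
a=env.read_camera("top"); b=env.read_camera("side")
def tri(u1,v1,u2,v2):
    p,d=ray(a,u1,v1); q,e=ray(b,u2,v2)
    s=np.linalg.lstsq(np.c_[d,-e],q-p,rcond=None)[0]; return (p+d*s[0]+q+e*s[1])/2, np.linalg.norm(p+d*s[0]-q-e*s[1])
print(tri(416.7,234.9,390.1,277.9), tri(446.4,186,476.6,279.6))
crop(b,300,150,500,300,4,"pics/g3.png")
for z in (0.045,0.064): print([np.round((np.array(proj(b,[.3648+dx,-.3102+dy,z]))-[300,150])*4) for dx in(-.0585,-.0435,.0435,.0585) for dy in (-.0095,.0095)])
E
```

```text
(array([ 0.36556459, -0.31109373,  0.05025773]), np.float64(0.002869632579960918)) (array([ 0.52455965, -0.41484203,  0.01064857]), np.float64(0.0021981789351007844))
[array([293., 597.]), array([259., 574.]), array([314., 579.]), array([280., 557.]), array([423., 485.]), array([390., 466.]), array([440., 471.]), array([407., 452.])]
[array([297., 565.]), array([262., 543.]), array([318., 548.]), array([283., 526.]), array([428., 455.]), array([395., 436.]), array([446., 440.]), array([412., 422.])]
```

View pics/g3.png

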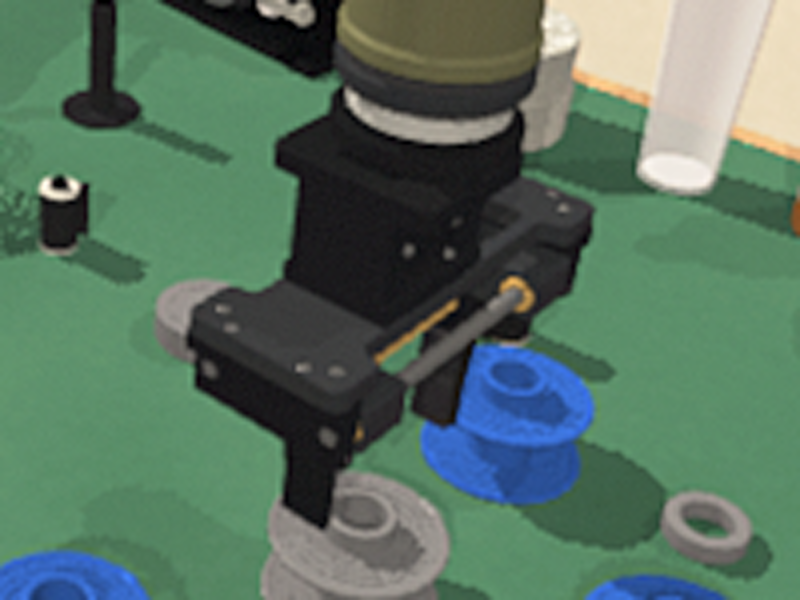

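```bash
python3 - <<'E'
from h import *
b=env.read_camera("side"); a=env.read_camera("top")
R=Ro.from_euler("xyz",[180,.1,-71.33],degrees=True).as_matrix(); p=np.array([.2078,-.6153,.1887])
for dz in(0,-.07): print([np.round(proj(b,p+R@np.array([dx,dy,dz]))) for dx in(-.0435,.0435) for dy in (-.0095,.0095)])
for dz in(0,-.07): print([np.round(proj(a,p+R@np.array([dx,dy,dz]))) for dx in(-.0435,.0435) for dy in (-.0095,.0095)])
im=cv2.imread("pics/side0.png")[220:400,480:640]; cv2.imwrite("pics/x1.png",cv2.resize(im,None,fx=3.3,fy=3.3))
im=cv2.imread("pics/top0.png")[260:360,510:640]; cv2.imwrite("pics/x2.png",cv2.resize(im,None,fx=5,fy=5))
E
```

```text
[array([528., 385.]), array([528., 402.]), array([634., 425.]), array([639., 446.])]
[array([553., 338.]), array([554., 354.]), array([675., 378.]), array([682., 399.])]
[array([526., 298.]), array([529., 305.]), array([557., 288.]), array([560., 295.])]
[array([541., 302.]), array([544., 310.]), array([574., 292.]), array([577., 299.])]
```

View pics/x1.png

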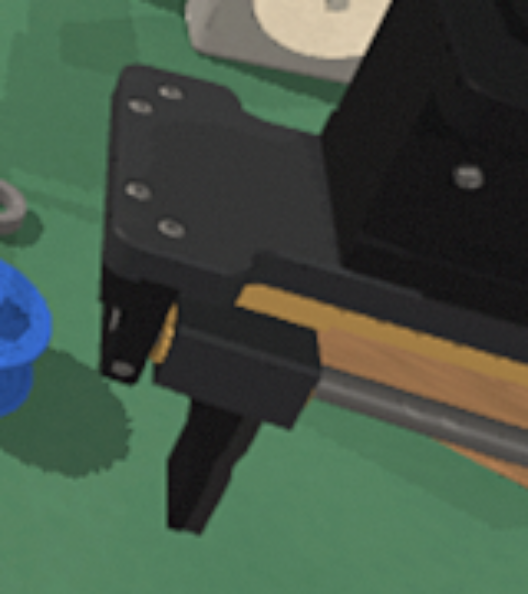

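View pics/x2.png

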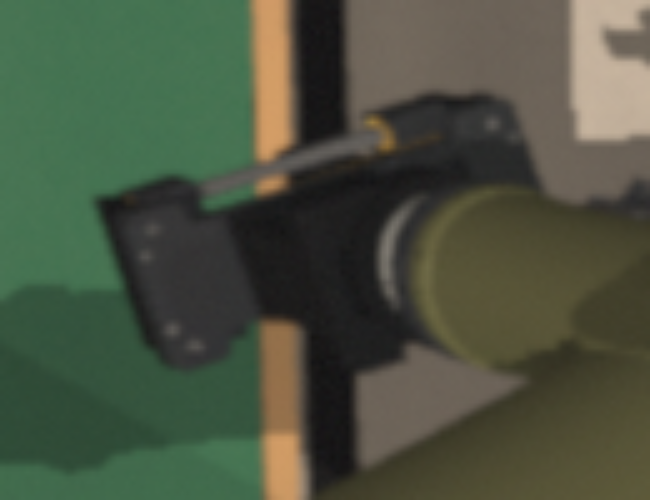

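```bash
python3 - <<'E'
from h import *
b=env.read_camera("side"); a=env.read_camera("top"); print(proj(a,[0,0,0]),proj(b,[0,0,0]),proj(a,[0,0,0.02]),proj(b,[0,0,0.02]))
print(b.keys())
E
```

```text
(np.float64(313.3722840891616), np.float64(348.75310248565376)) (np.float64(126.38036795807503), np.float64(311.9824673296074)) (np.float64(313.21414414804514), np.float64(350.6457965602508)) (np.float64(123.58048425512334), np.float64(304.14730792163874))
dict_keys(['pixels', 'fx', 'fy', 'cx', 'cy', 'position', 'rotation'])
```

Call:
send_rows([
  [[0,0,0],[0,0,0],0.06],
  [[0,0,0],[0,0,0],0.045],
  [[0,0,0],[0,0,0],0.03],
  [[0,0,0],[0,0,0],0.03],
  [[0,0,0],[0,0,0],0.03],
])

```text
time_s: 3.4
tool_pos: [0.3659, -0.3113, 0.0466]
tool_rot: [-180.0, 0.0, -0.4]
force: [0.8, 0.2, 0.1]
grip_width: 0.0614
```

Call:
send_rows([
  [[0,0,0],[0,0,0],0.03],
  [[0,0,0],[0,0,0],0.03],
  [[0,0,0],[0,0,0],0.03],
  [[0,0,0],[0,0,0],0.03],
  [[0,0,0],[0,0,0],0.03],
])

```text
time_s: 3.82
tool_pos: [0.3659, -0.3113, 0.0466]
tool_rot: [180.0, 0.0, -0.4]
force: [-0.5, -0.3, 0.2]
grip_width: 0.0325
```

```bash
python3 - <<'E'
from h import *
b=snap("side","pics/q.png"); crop(b,300,180,460,300,5,"pics/g4.png")
E
```

```text
(no output)
```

View pics/g4.png

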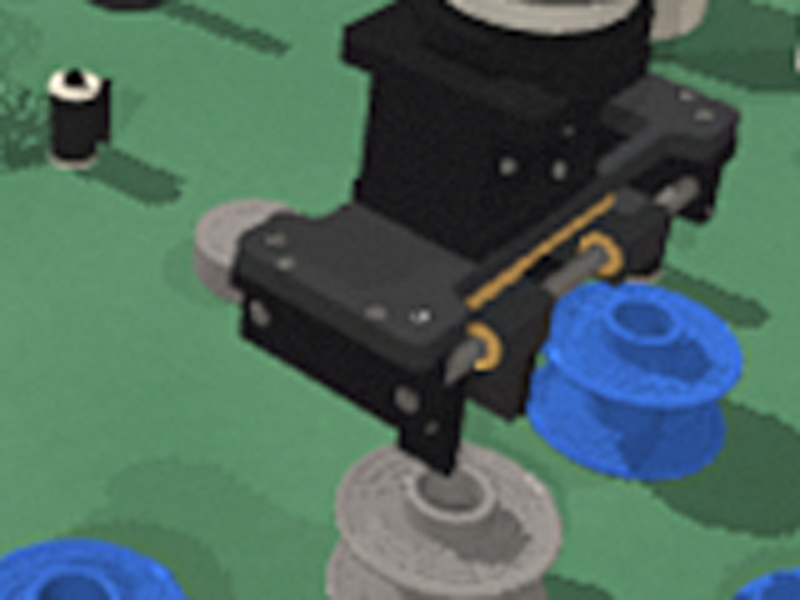

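```bash
python3 - <<'E'
from h import *
b=env.read_camera("side"); a=snap("top","pics/q2.png")
print(at(a,416.5,234.2,.13)); print(at(b,392,267,.0466),at(b,392,267,.065),at(b,392,267,.08))
crop(a,380,190,460,260,9,"pics/g5.png")
E
```

```text
[ 0.36614194 -0.29014656  0.13      ]
[ 0.39812105 -0.29495659  0.0466    ] [ 0.37910488 -0.3055087   0.065     ] [ 0.36360258 -0.31411096  0.08      ]
```

View pics/g5.png

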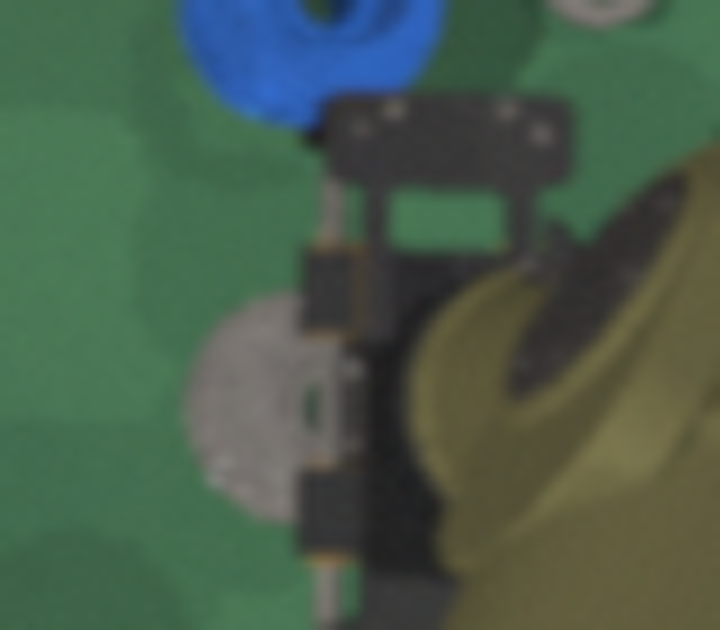

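Call:
send_rows([
  [[0,0,0],[0,0,0],0.07],
  [[0,0,0],[0,0,0],0.07],
  [[0,0,0],[0,0,0],0.07],
  [[0,0,0],[0,0,0],0.07],
  [[0,0,0],[0,0,0],0.07],
])

```text
time_s: 4.38
tool_pos: [0.3659, -0.3113, 0.0467]
tool_rot: [180.0, 0.0, -0.4]
force: [-0.2, -0.7, -0.3]
grip_width: 0.0564
```

Call:
send_rows([
  [[0,0,0],[0,0,0],0.07],
  [[0,0,0.004],[0,0,0],0.07],
  [[0,0,0.008],[0,0,0],0.07],
  [[0,0,0.012],[0,0,0],0.07],
  [[0,0,0.015],[0,0,0],0.07],
])

```text
time_s: 4.8
tool_pos: [0.3656, -0.3111, 0.0309]
tool_rot: [-180.0, 0.0, -0.4]
force: [-0.4, 1.2, -0.2]
grip_width: 0.0696
```

```bash
python3 - <<'E'
from h import *
b=snap("side","pics/q3.png"); crop(b,300,180,460,300,5,"pics/g6.png");print(env.get_obs()["tool_pos"])
E
```

```text
[ 0.36528572 -0.31074056  0.03041141]
```

View pics/g6.png

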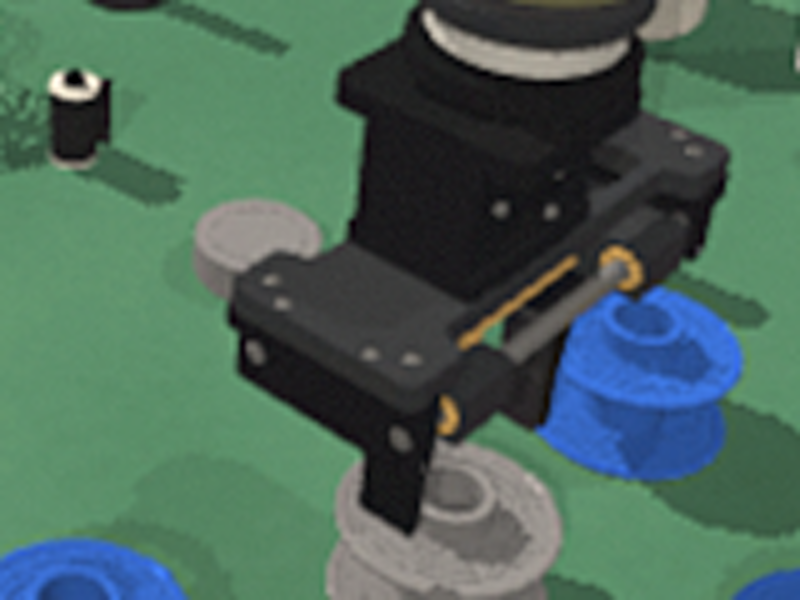

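Call:
send_rows([
  [[0,0,0.003],[0,0,0],0.07],
  [[0,0,0.006],[0,0,0],0.07],
  [[0,0,0.008],[0,0,0],0.07],
  [[0,0,0.009],[0,0,0],0.07],
  [[0,0,0.01],[0,0,0],0.07],
])

```text
time_s: 5.27
tool_pos: [0.3659, -0.3113, 0.0215]
tool_rot: [180.0, 0.0, -0.4]
force: [0.3, 0.5, 0.3]
grip_width: 0.0698
```

Call:
send_rows([
  [[0,0,0.001],[0,0,0],0.07],
  [[0,0,0.002],[0,0,0],0.07],
  [[0,0,0.003],[0,0,0],0.07],
  [[0,0,0.004],[0,0,0],0.07],
  [[0,0,0.004],[0,0,0],0.07],
])

```text
time_s: 5.68
tool_pos: [0.3658, -0.3113, 0.0175]
tool_rot: [-180.0, 0.0, -0.4]
force: [-0.4, 0.2, -1.1]
grip_width: 0.0698
```

```bash
python3 - <<'E'
from h import *
b=snap("side","pics/q4.png"); crop(b,350,220,430,290,9,"pics/g7.png");print(env.get_obs()["tool_pos"],env.get_obs()["force"])
E
```

```text
[ 0.36583702 -0.3112803   0.01756098] [0.62296898 0.39515501 0.91811992]
```

View pics/g7.png

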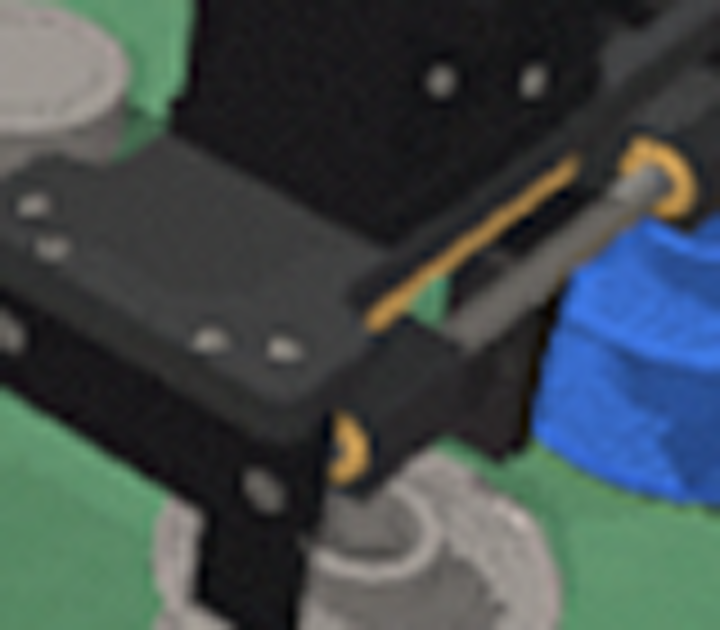

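Call:
send_rows([
  [[0,0,0.001],[0,0,0],0.07],
  [[0,0,0.002],[0,0,0],0.07],
  [[0,0,0.003],[0,0,0],0.07],
  [[0,0,0.004],[0,0,0],0.07],
  [[0,0,0.004],[0,0,0],0.07],
])

```text
time_s: 6.15
tool_pos: [0.3658, -0.3112, 0.0134]
tool_rot: [-180.0, 0.0, -0.4]
force: [-0.0, -0.7, 0.1]
grip_width: 0.0701
```

Call:
send_rows([
  [[0,0,0.001],[0,0,0],0.07],
  [[0,0,0.002],[0,0,0],0.07],
  [[0,0,0.003],[0,0,0],0.07],
  [[0,0,0.003],[0,0,0],0.07],
  [[0,0,0.003],[0,0,0],0.07],
])

```text
time_s: 6.57
tool_pos: [0.3659, -0.3113, 0.0106]
tool_rot: [-180.0, 0.0, -0.4]
force: [0.6, 0.1, 0.7]
grip_width: 0.0699
```

```bash
python3 - <<'E'
from h import *
b=snap("side","pics/q5.png"); crop(b,350,230,430,300,9,"pics/g8.png");print(env.get_obs()["tool_pos"],env.get_obs()["force"])
E
```

```text
[ 0.36592961 -0.31131591  0.01063294] [ 0.71382553 -0.42629527 -0.23039463]
```

View pics/g8.png

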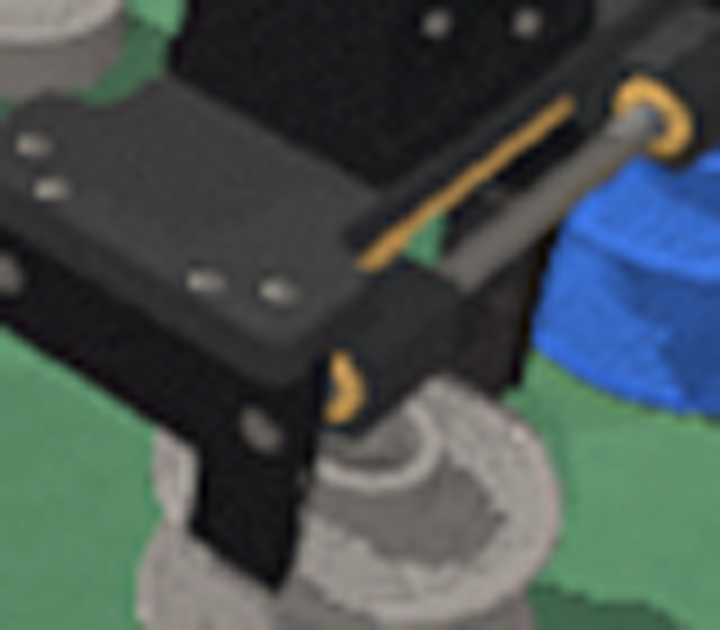

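Call:
send_rows([
  [[0,0,0],[0,0,0],0.03],
  [[0,0,0],[0,0,0],0.03],
  [[0,0,0],[0,0,0],0.03],
  [[0,0,0],[0,0,0],0.03],
  [[0,0,0],[0,0,0],0.03],
])

```text
time_s: 7.03
tool_pos: [0.3659, -0.3113, 0.0107]
tool_rot: [180.0, -0.0, -0.4]
force: [-0.2, -0.8, -0.2]
grip_width: 0.0446
```

Call:
send_rows([
  [[0,0,0],[0,0,0],0.03],
  [[0,0,0],[0,0,0],0.03],
  [[0,0,0],[0,0,0],0.03],
  [[0,0,0],[0,0,0],0.03],
  [[0,0,0],[0,0,0],0.03],
])

```text
time_s: 7.45
tool_pos: [0.3659, -0.3113, 0.0107]
tool_rot: [180.0, 0.0, -0.4]
force: [0.7, 0.1, 0.1]
grip_width: 0.034
```

```bash
python3 - <<'E'
from h import *
b=snap("side","pics/q6.png"); crop(b,350,230,430,300,9,"pics/g9.png");print(env.get_obs()["tool_pos"],env.get_obs()["force"])
E
```

```text
[ 0.36588669 -0.31131638  0.01065775] [-0.36384665  0.23203641  1.08375126]
```

View pics/g9.png

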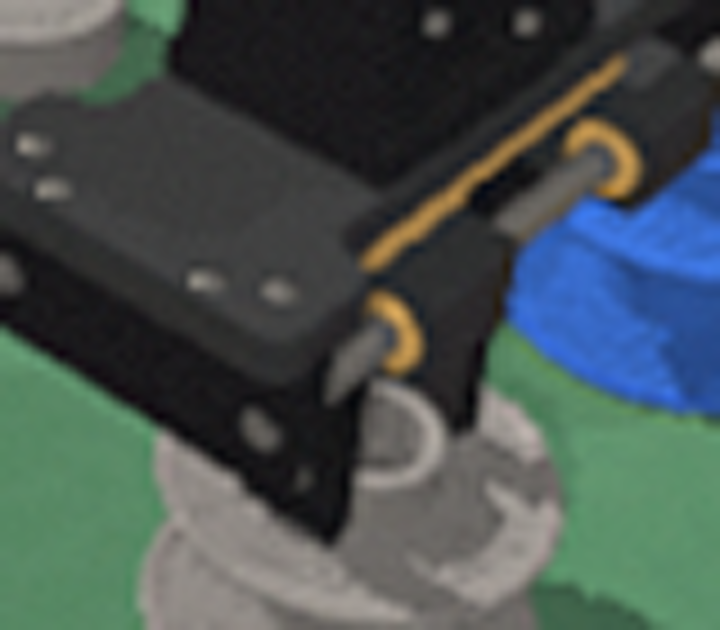

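```bash
python3 - <<'E'
from h import *
b=env.read_camera("side"); a=env.read_camera("top")
for s in ((410.1,252.3),(388,270),(372.9,225+.0)):
    p,d=ray(b,*s)
    for L in np.arange(.4,.8,.0005):
        pass
    from scipy.optimize import brentq
    f=lambda t: proj(a,p+d*t)[0]-416.4
    t=brentq(f,.2,1.2); print(s,p+d*t, proj(a,p+d*t))
E
```

```text
(410.1, 252.3) [ 0.44114039 -0.30522067  0.06440861] (np.float64(416.4), np.float64(209.79853399938418))
(388, 270) [ 0.36649794 -0.305356    0.06544276] (np.float64(416.3999999999998), np.float64(234.25879363212775))
(372.9, 225.0) [ 0.33724691 -0.28078237  0.16843002] (np.float64(416.4), np.float64(244.5371606036368))
```

Call:
send_rows([
  [[0,0,0],[0,0,0],0.06],
  [[0,0,0],[0,0,0],0.06],
  [[0,0,0],[0,0,0],0.06],
  [[0,0,-0.002],[0,0,0.12],0.06],
  [[0,0,-0.002],[0,0,0.24],0.06],
])

```text
time_s: 8.02
tool_pos: [0.3661, -0.3114, 0.0129]
tool_rot: [180.0, -0.0, -14.5]
force: [1.1, 0.5, -0.7]
grip_width: 0.0567
```

Call:
send_rows([
  [[0,0,0],[0,0,0.12],0.06],
  [[0,0,0],[0,0,0.24],0.06],
  [[0,0,0],[0,0,0.36],0.06],
  [[0,0,0],[0,0,0.48],0.06],
  [[0,0,0],[0,0,0.6],0.06],
])

```text
time_s: 8.43
tool_pos: [0.366, -0.3113, 0.0126]
tool_rot: [180.0, -0.0, -48.9]
force: [-0.2, 0.2, -0.4]
grip_width: 0.0603
```

Call:
send_rows([
  [[0,0,0],[0,0,0.12],0.06],
  [[0,0,0],[0,0,0.24],0.06],
  [[0,0,0],[0,0,0.36],0.06],
  [[0,0,0],[0,0,0.48],0.06],
  [[0,0,0],[0,0,0.6],0.06],
])

```text
time_s: 8.85
tool_pos: [0.366, -0.3113, 0.0126]
tool_rot: [-180.0, -0.0, -83.2]
force: [-0.2, 0.0, 0.4]
grip_width: 0.0601
```

Call:
send_rows([
  [[0,0,0],[0,0,0.06],0.05],
  [[0,0,0],[0,0,0.124],0.03],
  [[0,0,0],[0,0,0.124],0.03],
  [[0,0,0],[0,0,0.124],0.03],
  [[0,0,0],[0,0,0.124],0.03],
])

```text
time_s: 9.27
tool_pos: [0.3659, -0.3113, 0.0126]
tool_rot: [180.0, -0.0, -89.9]
force: [0.8, 0.6, 0.5]
grip_width: 0.0352
```

Call:
send_rows([
  [[0,0,0],[0,0,0],0.03],
  [[0,0,0],[0,0,0],0.03],
  [[0,0,0],[0,0,0],0.03],
  [[0,0,0],[0,0,0],0.03],
  [[0,0,0],[0,0,0],0.03],
])

```text
time_s: 9.68
tool_pos: [0.3659, -0.3113, 0.0127]
tool_rot: [-180.0, -0.0, -90.0]
force: [0.5, 0.4, -0.8]
grip_width: 0.0332
```

```bash
python3 - <<'E'
from h import *
b=snap("side","pics/q7.png"); crop(b,350,230,430,300,9,"pics/g10.png");print(env.get_obs())
E
```

```text
{'time_s': 9.7333, 'qpos': array([ 55.41310788,   8.62821088, -19.27253718, 117.29886675,
         3.48886856,  54.59687743, -55.68111601]), 'joint_velocities': array([-0.01298216,  0.05159209, -0.0367793 , -0.02758269, -0.03517229,
        0.00726943,  0.00392967]), 'effort': array([ 4.59410786e-02, -3.31653464e+01, -1.23465925e+00, -2.60205621e+01,
       -3.42990551e-02, -1.05181019e-02, -5.83882196e-03]), 'tool_pos': array([ 0.36592612, -0.31131657,  0.01266204]), 'tool_rot': array([ 1.79999574e+02, -5.79455007e-03, -9.00012673e+01]), 'force': array([-0.35575494,  0.47030145, -0.24160361]), 'wrist_torque': array([ 0.01374367, -0.01257499, -0.0436791 ]), 'grip_width': 0.03335827928757095}
```

View pics/q7.png

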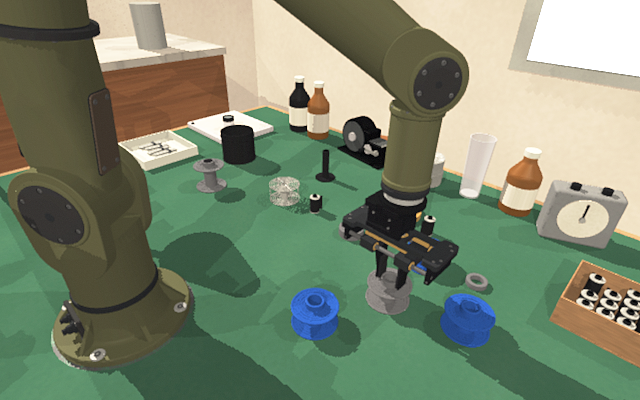

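View pics/g10.png

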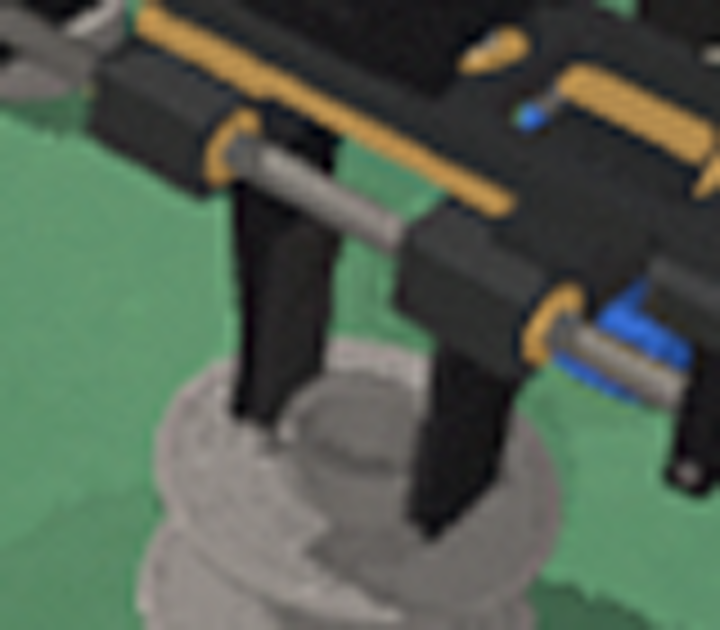

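Call:
send_rows([
  [[0,0,0],[0,0,0],0.06],
  [[0,0,0],[0,0,0],0.06],
  [[0,0,-0.01],[0,0,0],0.06],
  [[0,0,-0.045],[0,0,0],0.06],
  [[0,0,-0.08],[0,0,0],0.06],
])

```text
time_s: 10.15
tool_pos: [0.3647, -0.3101, 0.0928]
tool_rot: [179.9, 0.2, -90.0]
force: [0.3, -1.0, 0.4]
grip_width: 0.0566
```

Call:
send_rows([
  [[0,0,-0.03],[0,0,0],0.06],
  [[-0.03,-0.02,-0.04],[0,0,0],0.06],
  [[-0.06,-0.04,-0.04],[0,0,0],0.06],
  [[-0.093,-0.06,-0.04],[0,0,0],0.06],
  [[-0.125,-0.08,-0.04],[0,0,0],0.06],
])

```text
time_s: 10.57
tool_pos: [0.4469, -0.1851, 0.1341]
tool_rot: [-179.9, -0.1, -90.1]
force: [0.7, -0.5, -0.2]
grip_width: 0.0599
```

Call:
send_rows([
  [[-0.033,-0.021,0],[0,0,0],0.06],
  [[-0.066,-0.042,0],[0,0,0],0.06],
  [[-0.099,-0.063,0],[0,0,0],0.06],
  [[-0.132,-0.085,0],[0,0,0],0.06],
  [[-0.165,-0.107,0],[0,0,0],0.06],
])

```text
time_s: 10.98
tool_pos: [0.5539, -0.0199, 0.1337]
tool_rot: [-179.9, -0.0, -90.0]
force: [0.5, -0.5, 0.3]
grip_width: 0.0599
```

Call:
send_rows([
  [[-0.033,-0.021,0],[0,0,0],0.06],
  [[-0.066,-0.042,0],[0,0,0],0.06],
  [[-0.099,-0.063,0],[0,0,0],0.06],
  [[-0.131,-0.085,0],[0,0,0],0.06],
  [[-0.131,-0.085,0],[0,0,0],0.06],
])

```text
time_s: 11.4
tool_pos: [0.6394, 0.1197, 0.1327]
tool_rot: [-179.9, 0.4, -89.5]
force: [-1.4, 1.4, -0.2]
grip_width: 0.06
```

```bash
python3 - <<'E'
from h import *
b=snap("side","pics/q8.png"); crop(b,250,80,390,185,5.7,"pics/g11.png");print(env.get_obs()["tool_pos"],env.get_obs()["tool_rot"])
E
```

```text
[0.6381725  0.11560631 0.13261798] [179.9625753    0.22569564 -89.59897787]
```

View pics/g11.png

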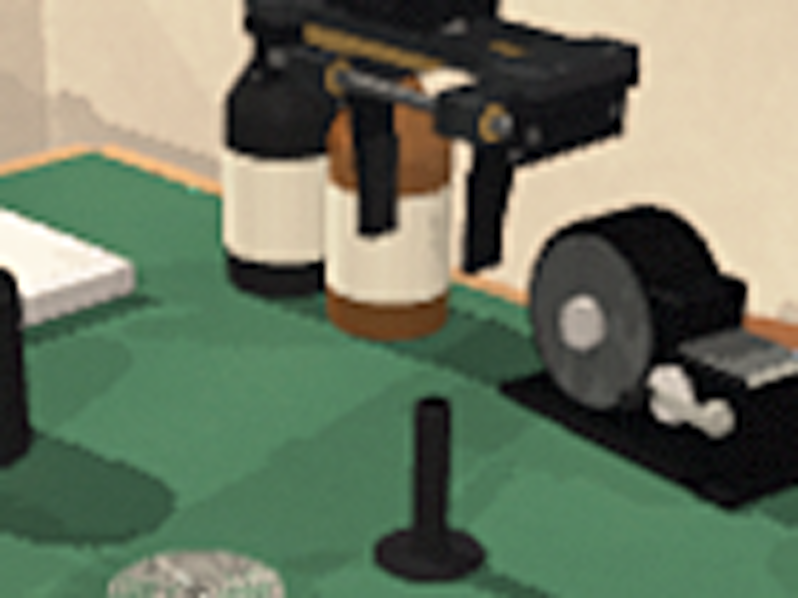

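```bash
python3 - <<'E'
from h import *
b=snap("side","pics/q9.png"); crop(b,250,80,390,185,5.7,"pics/g12.png");p=env.get_obs()["tool_pos"]; print(p)
for z in(.13,.15,.16,.17,.18): print(z,proj(b,[p[0],p[1],z]))
a=snap("top","pics/q10.png"); crop(a,240,110,340,190,8,"pics/g13.png")
E
```

```text
[0.63780956 0.11201061 0.13257309]
0.13 (np.float64(325.48893031166125), np.float64(136.6794921019499))
0.15 (np.float64(325.6889557170054), np.float64(129.9947901151159))
0.16 (np.float64(325.7904595156035), np.float64(126.60260779211131))
0.17 (np.float64(325.8929772376003), np.float64(123.17654089456744))
0.18 (np.float64(325.99652415140434), np.float64(119.71607916348952))
```

View pics/g12.png

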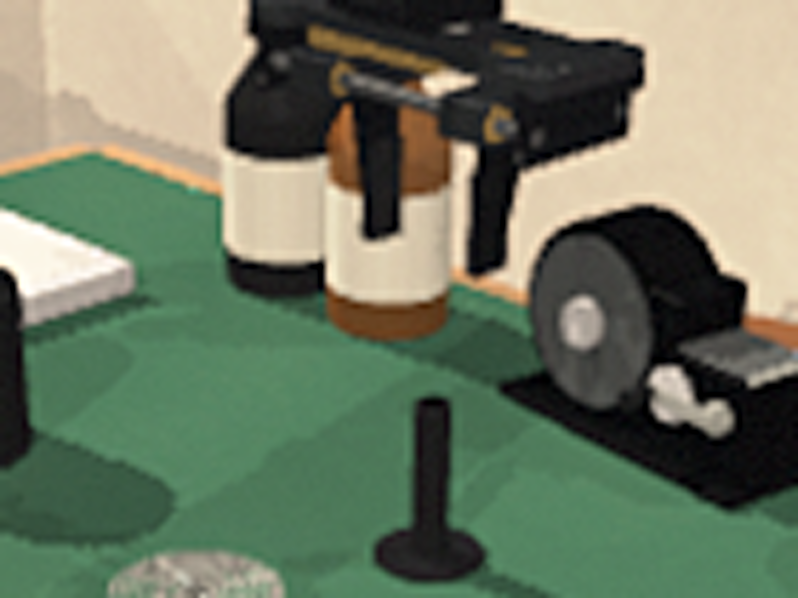

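View pics/g13.png

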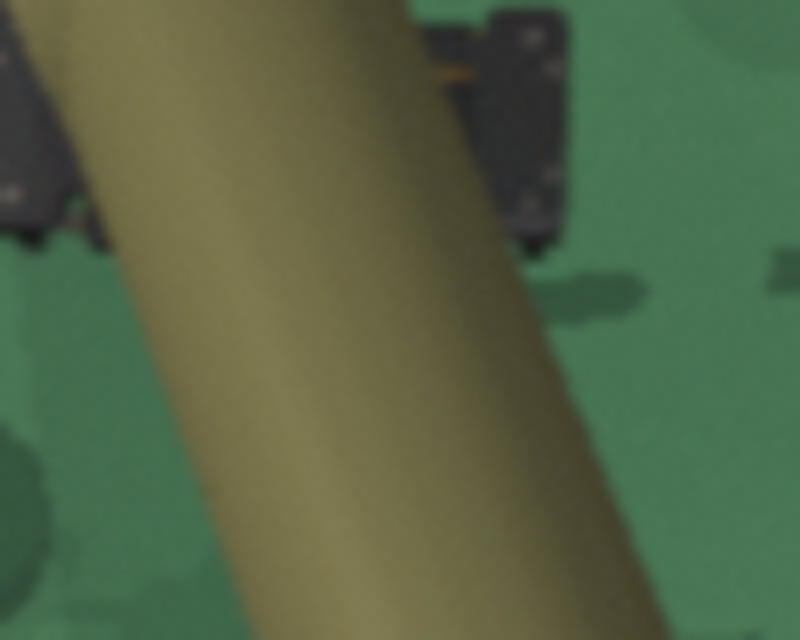

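Call:
send_rows([
  [[0,0,0.03],[0,0,0],0.06],
  [[0,0,0.06],[0,0,0],0.06],
  [[0,0,0.085],[0,0,0],0.06],
  [[0,0,0.11],[0,0,0],0.06],
  [[0,0,0.12],[0,0,0],0.06],
])

```text
time_s: 11.97
tool_pos: [0.6354, 0.1057, 0.0095]
tool_rot: [179.7, -0.2, -90.2]
force: [-1.2, -0.6, -0.3]
grip_width: 0.0602
```

Call:
send_rows([
  [[0,0,0],[0,0,0],0.05],
  [[0,0,0],[0,0,0],0.04],
  [[0,0,0],[0,0,0],0.035],
  [[0,0,0],[0,0,0],0.03],
  [[0,0,0],[0,0,0],0.025],
], grip_force=3)

```text
time_s: 12.38
tool_pos: [0.6392, 0.1098, 0.0144]
tool_rot: [-179.8, 0.0, -90.0]
force: [-0.5, -0.7, 0.5]
grip_width: 0.0344
```

```bash
python3 - <<'E'
from h import *
b=snap("side","pics/q11.png"); crop(b,270,100,370,200,6,"pics/g14.png");p=env.get_obs()["tool_pos"]; print(p)
E
```

```text
[0.63890108 0.10977305 0.01404417]
```

View pics/g14.png

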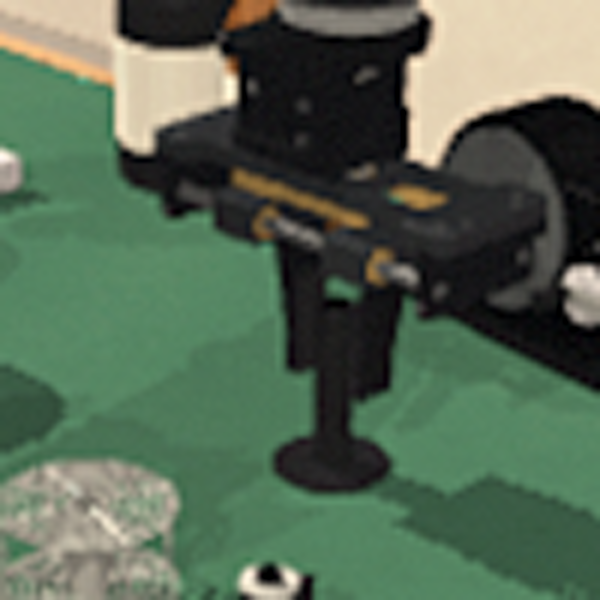

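Call:
send_rows([
  [[0,0,0],[0,0,0],0.022],
  [[0,0,0],[0,0,0],0.018],
  [[0,0,0],[0,0,0],0.015],
  [[0,0,0],[0,0,0],0.015],
  [[0,0,0],[0,0,0],0.015],
])

```text
time_s: 12.85
tool_pos: [0.6381, 0.1099, 0.0128]
tool_rot: [-180.0, 0.0, -90.0]
force: [0.3, 1.1, 1.1]
grip_width: 0.0198
```

Call:
send_rows([
  [[0,0,0],[0,0,0],0.015],
  [[0,0,0],[0,0,0],0.015],
  [[0,0,0],[0,0,0],0.05],
  [[0,0,0],[0,0,0],0.05],
  [[0,0,0],[0,0,0],0.05],
])

```text
time_s: 13.27
tool_pos: [0.6379, 0.1094, 0.0124]
tool_rot: [180.0, -0.0, -90.0]
force: [0.1, -0.1, -0.9]
grip_width: 0.0326
```

Call:
send_rows([
  [[0,0,0],[0,0,-0.12],0.05],
  [[0,0,0],[0,0,-0.24],0.05],
  [[0,0,0],[0,0,-0.36],0.05],
  [[0,0,0],[0,0,-0.48],0.05],
  [[0,0,0],[0,0,-0.6],0.05],
])

```text
time_s: 13.68
tool_pos: [0.6379, 0.1094, 0.0125]
tool_rot: [180.0, -0.0, -55.3]
force: [0.2, -0.1, 0.0]
grip_width: 0.0494
```

Call:
send_rows([
  [[0,0,0],[0,0,-0.12],0.05],
  [[0,0,0],[0,0,-0.24],0.05],
  [[0,0,0],[0,0,-0.36],0.05],
  [[0,0,0],[0,0,-0.48],0.05],
  [[0,0,0],[0,0,-0.6],0.05],
])

```text
time_s: 14.1
tool_pos: [0.638, 0.1093, 0.0125]
tool_rot: [180.0, 0.0, -20.9]
force: [-0.4, 0.3, 0.5]
grip_width: 0.05
```

Call:
send_rows([
  [[0,0,0],[0,0,-0.12],0.05],
  [[0,0,0],[0,0,-0.24],0.05],
  [[0,0,0],[0,0,-0.37],0.05],
  [[0,0,0],[0,0,-0.37],0.03],
  [[0,0,0],[0,0,-0.37],0.015],
])

```text
time_s: 14.52
tool_pos: [0.6379, 0.1094, 0.0123]
tool_rot: [-180.0, 0.0, -0.3]
force: [-0.0, -0.4, -1.2]
grip_width: 0.0431
```

Call:
send_rows([
  [[0,0,0],[0,0,0],0.015],
  [[0,0,0],[0,0,0],0.015],
  [[0,0,0],[0,0,0],0.015],
  [[0,0,0],[0,0,0],0.015],
  [[0,0,0],[0,0,0],0.015],
])

```text
time_s: 14.93
tool_pos: [0.638, 0.1096, 0.0126]
tool_rot: [180.0, -0.0, -0.1]
force: [-0.8, 0.4, -0.5]
grip_width: 0.0199
```

Call:
send_rows([
  [[0,0,0],[0,0,0],0.015],
  [[0,0,0],[0,0,0],0.015],
  [[0,0,0],[0,0,0],0.015],
  [[0,0,0],[0,0,0],0.015],
  [[0,0,0],[0,0,0],0.015],
])

```text
time_s: 15.35
tool_pos: [0.6379, 0.1096, 0.0125]
tool_rot: [180.0, 0.0, -0.1]
force: [-0.4, -0.3, -0.7]
grip_width: 0.02
```

```bash
python3 - <<'E'
from h import *
b=snap("side","pics/q12.png"); crop(b,270,100,370,200,6,"pics/g15.png");p=env.get_obs()["tool_pos"]; print(p)
E
```

```text
[0.6380013  0.10963195 0.0125894 ]
```

View pics/g15.png

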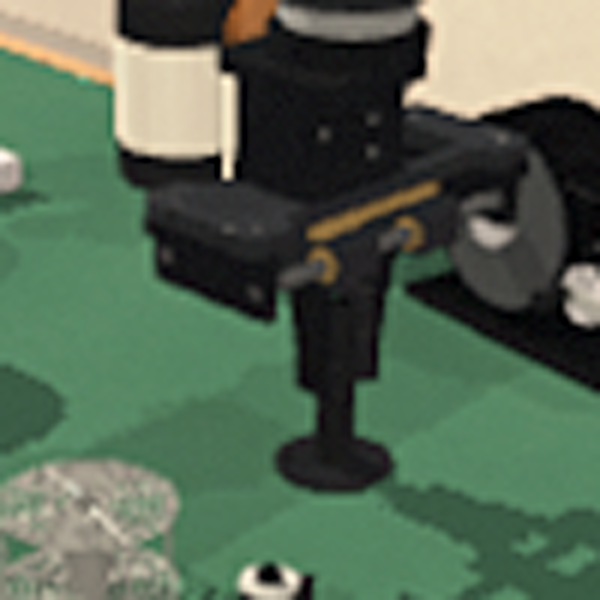

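Call:
send_rows([
  [[0,0,0],[0,0,0],0.06],
  [[0,0,0],[0,0,0],0.06],
  [[0,0,0],[0,0,0],0.06],
  [[0,0,-0.03],[0,0,0],0.06],
  [[0,0,-0.07],[0,0,0],0.06],
])

```text
time_s: 15.82
tool_pos: [0.6351, 0.1084, 0.0796]
tool_rot: [179.9, 0.4, -0.0]
force: [0.6, -0.0, 0.2]
grip_width: 0.0452
```

Call:
send_rows([
  [[0,0,-0.03],[0,0,0],0.06],
  [[-0.02,0.031,-0.05],[0,0,0],0.06],
  [[-0.04,0.062,-0.05],[0,0,0],0.06],
  [[-0.06,0.093,-0.05],[0,0,0],0.06],
  [[-0.08,0.125,-0.05],[0,0,0],0.06],
])

```text
time_s: 16.23
tool_pos: [0.5572, -0.0158, 0.133]
tool_rot: [180.0, -0.0, 0.0]
force: [0.3, -0.8, 0.3]
grip_width: 0.0595
```

Call:
send_rows([
  [[-0.021,0.033,0],[0,0,0],0.06],
  [[-0.042,0.066,0],[0,0,0],0.06],
  [[-0.063,0.099,0],[0,0,0],0.06],
  [[-0.085,0.132,0],[0,0,0],0.06],
  [[-0.107,0.165,0],[0,0,0],0.06],
])

```text
time_s: 16.65
tool_pos: [0.4495, -0.1815, 0.1327]
tool_rot: [179.9, -0.0, -0.0]
force: [0.6, -0.3, -0.5]
grip_width: 0.06
```

Call:
send_rows([
  [[-0.021,0.033,0],[0,0,0],0.06],
  [[-0.042,0.066,0],[0,0,0],0.06],
  [[-0.063,0.099,0],[0,0,0],0.06],
  [[-0.085,0.131,0],[0,0,0],0.06],
  [[-0.085,0.131,0],[0,0,0],0.06],
])

```text
time_s: 17.07
tool_pos: [0.3597, -0.3186, 0.1326]
tool_rot: [179.8, 0.1, -0.7]
force: [0.9, 0.6, -0.6]
grip_width: 0.0598
```

Call:
send_rows([
  [[0,0,0],[0,0,0],0.06],
  [[0,0,0.03],[0,0,0],0.06],
  [[0,0,0.06],[0,0,0],0.06],
  [[0,0,0.085],[0,0,0],0.06],
  [[0,0,0.105],[0,0,0],0.06],
])

```text
time_s: 17.48
tool_pos: [0.3662, -0.3089, 0.0261]
tool_rot: [-179.9, 0.0, 0.1]
force: [-0.7, -0.7, 0.2]
grip_width: 0.0601
```

Call:
send_rows([
  [[0,0,0.008],[0,0,0],0.06],
  [[0,0,0.014],[0,0,0],0.06],
  [[0,0,0.016],[0,0,0],0.06],
  [[0,0,0.016],[0,0,0],0.06],
  [[0,0,0.016],[0,0,0],0.05],
])

```text
time_s: 17.9
tool_pos: [0.3665, -0.3116, 0.0127]
tool_rot: [179.9, -0.1, -0.0]
force: [0.1, 0.4, 0.9]
grip_width: 0.0577
```

Call:
send_rows([
  [[0,0,0],[0,0,0],0.03],
  [[0,0,0],[0,0,0],0.03],
  [[0,0,0],[0,0,0],0.03],
  [[0,0,0],[0,0,0],0.03],
  [[0,0,0],[0,0,0],0.03],
], grip_force=15)

```text
time_s: 18.32
tool_pos: [0.3657, -0.3114, 0.012]
tool_rot: [180.0, -0.0, -0.1]
force: [-0.8, 0.0, 1.7]
grip_width: 0.0331
```

Call:
send_rows([
  [[0,0,0],[0,0,0],0.03],
  [[0,0,0],[0,0,0],0.03],
  [[0,0,-0.005],[0,0,0],0.03],
  [[0,0,-0.015],[0,0,0],0.03],
  [[0,0,-0.03],[0,0,0],0.03],
])

```text
time_s: 18.73
tool_pos: [0.3649, -0.3101, 0.0415]
tool_rot: [-179.9, 0.1, -0.0]
force: [-0.5, -1.1, 0.2]
grip_width: 0.033
```

```bash
python3 - <<'E'
from h import *
b=snap("side","pics/q13.png"); crop(b,340,200,440,300,6,"pics/g16.png");p=env.get_obs()["tool_pos"]; print(p)
E
```

```text
[ 0.36705701 -0.31177061  0.04472993]
```

View pics/g16.png

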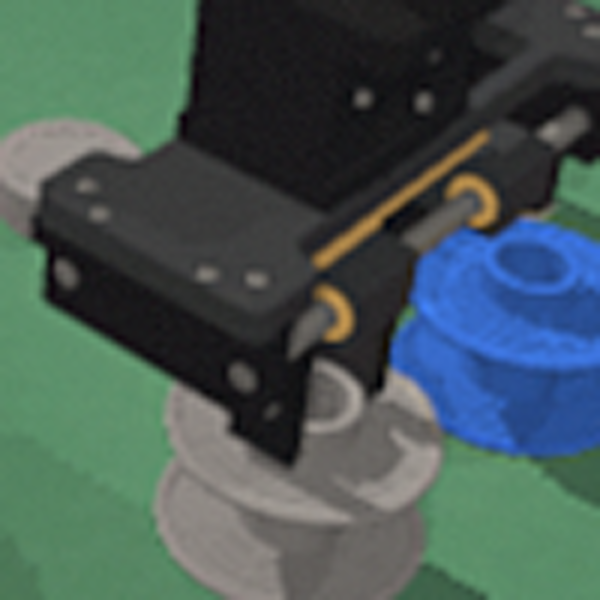

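Call:
send_rows([
  [[0,0,-0.03],[0,0,0],0.03],
  [[0,0,-0.06],[0,0,0],0.03],
  [[0.01,-0.015,-0.09],[0,0,0],0.03],
  [[0.026,-0.04,-0.105],[0,0,0],0.03],
  [[0.046,-0.071,-0.105],[0,0,0],0.03],
])

```text
time_s: 19.2
tool_pos: [0.4135, -0.2429, 0.1505]
tool_rot: [179.6, -0.2, -0.4]
force: [1.0, -0.9, -0.9]
grip_width: 0.0333
```

Call:
send_rows([
  [[0.02,-0.031,0],[0,0,0],0.03],
  [[0.04,-0.062,0],[0,0,0],0.03],
  [[0.06,-0.093,0],[0,0,0],0.03],
  [[0.08,-0.124,0],[0,0,0],0.03],
  [[0.1,-0.155,0],[0,0,0],0.03],
])

```text
time_s: 19.62
tool_pos: [0.5126, -0.0841, 0.1471]
tool_rot: [179.9, -0.0, -0.1]
force: [-0.1, -0.4, 0.4]
grip_width: 0.0333
```

Call:
send_rows([
  [[0.02,-0.031,0],[0,0,0],0.03],
  [[0.04,-0.062,0],[0,0,0],0.03],
  [[0.06,-0.093,0],[0,0,0],0.03],
  [[0.08,-0.124,0],[0,0,0],0.03],
  [[0.1,-0.155,0],[0,0,0],0.03],
])

```text
time_s: 20.03
tool_pos: [0.6128, 0.071, 0.1464]
tool_rot: [180.0, 0.0, -0.1]
force: [-0.5, -0.5, -0.1]
grip_width: 0.0333
```

Call:
send_rows([
  [[0.015,-0.023,0],[0,0,0],0.03],
  [[0.026,-0.04,0],[0,0,0],0.03],
  [[0.026,-0.04,0],[0,0,0],0.03],
  [[0.026,-0.04,0],[0,0,0],0.03],
  [[0.026,-0.04,0],[0,0,0],0.03],
])

```text
time_s: 20.45
tool_pos: [0.6378, 0.1088, 0.1465]
tool_rot: [179.9, 0.0, -0.1]
force: [0.8, -0.6, -0.7]
grip_width: 0.0329
```

```bash
python3 - <<'E'
from h import *
b=snap("side","pics/q14.png"); crop(b,270,100,370,200,6,"pics/g17.png");p=env.get_obs()["tool_pos"]; print(p)
E
```

```text
[0.63785985 0.10796877 0.14656907]
```

View pics/g17.png

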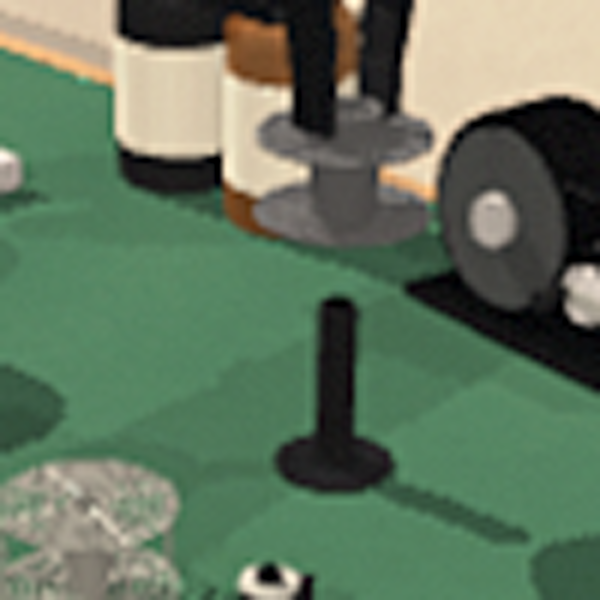

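Call:
send_rows([
  [[0,0,0.005],[0,0,0],0.03],
  [[0,0,0.015],[0,0,0],0.03],
  [[0,0,0.025],[0,0,0],0.03],
  [[0,0,0.035],[0,0,0],0.03],
  [[0,0,0.04],[0,0,0],0.03],
])

```text
time_s: 20.92
tool_pos: [0.6369, 0.1086, 0.1042]
tool_rot: [179.9, 0.2, -0.1]
force: [-0.3, 0.3, -1.5]
grip_width: 0.033
```

Call:
send_rows([
  [[0,0,0.003],[0,0,0],0.03],
  [[0,0,0.006],[0,0,0],0.03],
  [[0,0,0.009],[0,0,0],0.03],
  [[0,0,0.012],[0,0,0],0.03],
  [[0,0,0.015],[0,0,0],0.03],
])

```text
time_s: 21.33
tool_pos: [0.6382, 0.1098, 0.0916]
tool_rot: [-180.0, -0.0, -0.1]
force: [0.2, -0.1, -0.4]
grip_width: 0.0329
```

```bash
python3 - <<'E'
from h import *
b=snap("side","pics/q15.png"); crop(b,270,100,370,200,6,"pics/g18.png");o=env.get_obs(); print(o["tool_pos"],o["force"])
E
```

```text
[0.63780784 0.1096091  0.09094738] [-0.70282198 -0.98057992 -1.26153081]
```

View pics/g18.png

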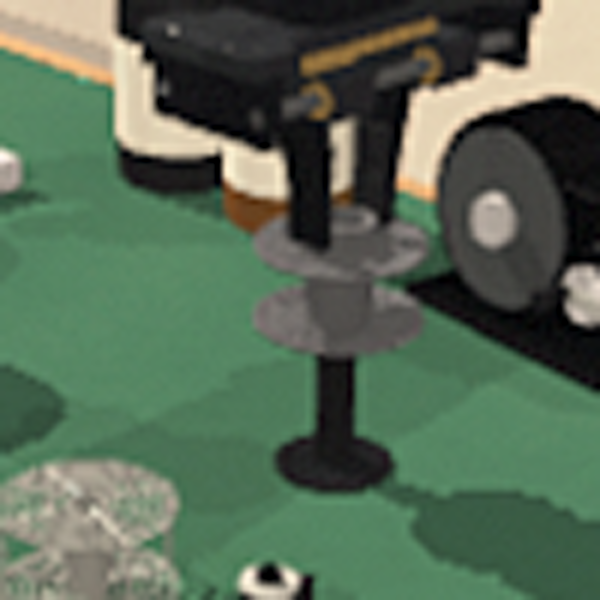

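On the column with no resistance; lowering further (about 73 mm more).

Call:
send_rows([
  [[0,0,0.006],[0,0,0],0.03],
  [[0,0,0.014],[0,0,0],0.03],
  [[0,0,0.022],[0,0,0],0.03],
  [[0,0,0.03],[0,0,0],0.03],
  [[0,0,0.037],[0,0,0],0.03],
])

```text
time_s: 21.8
tool_pos: [0.6376, 0.1094, 0.0533]
tool_rot: [180.0, 0.1, -0.1]
force: [-0.2, -0.2, -1.1]
grip_width: 0.033
```

Call:
send_rows([
  [[0,0,0.006],[0,0,0],0.03],
  [[0,0,0.013],[0,0,0],0.03],
  [[0,0,0.02],[0,0,0],0.03],
  [[0,0,0.025],[0,0,0],0.03],
  [[0,0,0.028],[0,0,0],0.03],
])

```text
time_s: 22.22
tool_pos: [0.6377, 0.1095, 0.0257]
tool_rot: [180.0, 0.1, -0.1]
force: [-0.7, -0.8, 0.3]
grip_width: 0.0333
```

Call:
send_rows([
  [[0,0,0.001],[0,0,0],0.03],
  [[0,0,0.003],[0,0,0],0.03],
  [[0,0,0.005],[0,0,0],0.03],
  [[0,0,0.006],[0,0,0],0.03],
  [[0,0,0.007],[0,0,0],0.03],
])

```text
time_s: 22.63
tool_pos: [0.6381, 0.1096, 0.0197]
tool_rot: [180.0, -0.0, -0.1]
force: [-0.2, 0.3, -0.5]
grip_width: 0.033
```

```bash
python3 - <<'E'
from h import *
b=snap("side","pics/q16.png"); crop(b,270,100,370,200,6,"pics/g19.png");o=env.get_obs(); print(o["tool_pos"],o["force"])
E
```

```text
[0.63800967 0.1096014  0.01951447] [-0.39884465 -0.04270394 -0.41387265]
```

View pics/g19.png

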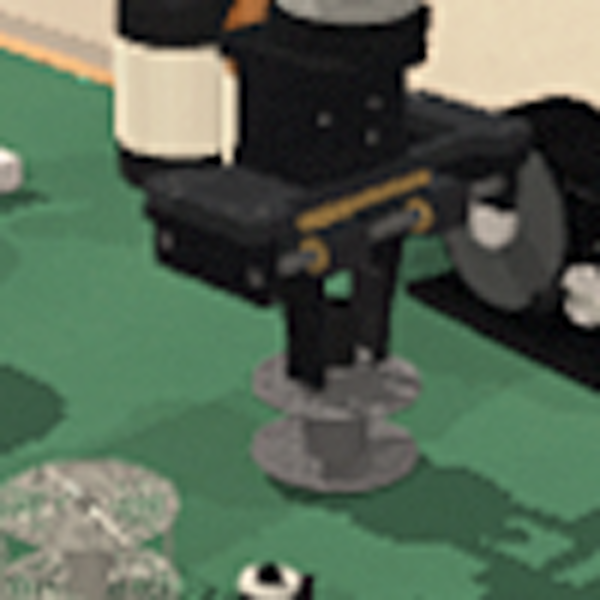

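Call:
send_rows([
  [[0,0,0.001],[0,0,0],0.03],
  [[0,0,0.002],[0,0,0],0.03],
  [[0,0,0.003],[0,0,0],0.03],
  [[0,0,0.003],[0,0,0],0.03],
  [[0,0,0.003],[0,0,0],0.03],
])

```text
time_s: 23.1
tool_pos: [0.6379, 0.1096, 0.0165]
tool_rot: [180.0, 0.0, -0.1]
force: [0.8, 0.3, -0.2]
grip_width: 0.0328
```

Call:
send_rows([
  [[0,0,0],[0,0,0],0.06],
  [[0,0,0],[0,0,0],0.06],
  [[0,0,0],[0,0,0],0.06],
  [[0,0,0],[0,0,0],0.06],
  [[0,0,-0.02],[0,0,0],0.06],
])

```text
time_s: 23.52
tool_pos: [0.6353, 0.1085, 0.0332]
tool_rot: [179.9, 0.4, -0.1]
force: [-0.2, -0.7, -1.2]
grip_width: 0.0564
```

Call:
send_rows([
  [[0,0,-0.03],[0,0,0],0.06],
  [[0,0,-0.06],[0,0,0],0.06],
  [[0,0,-0.09],[0,0,0],0.06],
  [[0,0,-0.1],[0,0,0],0.06],
  [[0,0.01,-0.1],[0,0,0],0.06],
])

```text
time_s: 23.93
tool_pos: [0.6394, 0.1032, 0.1403]
tool_rot: [-179.9, -0.3, 0.2]
force: [0.0, 0.2, -0.7]
grip_width: 0.06
```

```bash
python3 - <<'E'
from h import *
b=snap("side","pics/q17.png"); crop(b,270,100,370,200,6,"pics/g20.png");o=env.get_obs(); print(o["tool_pos"],o["force"])
crop(b,440,245,510,305,9,"pics/g21.png")
E
```

```text
[0.638876   0.09774422 0.13750129] [-0.12389697 -1.0115163  -0.74820227]
```

View pics/g20.png

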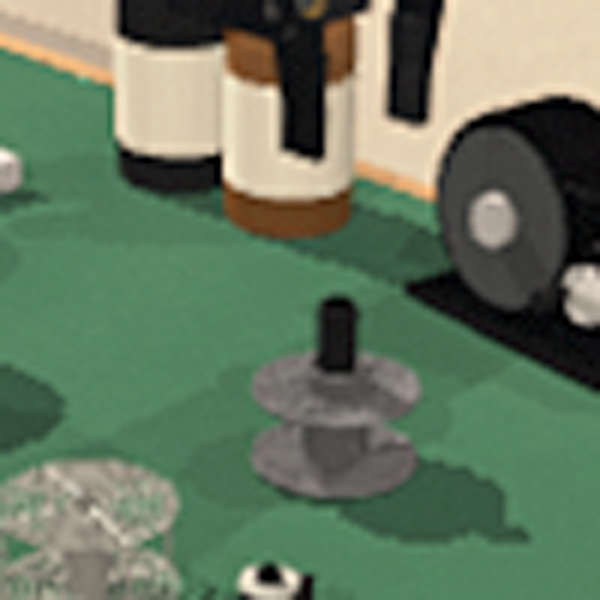

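View pics/g21.png

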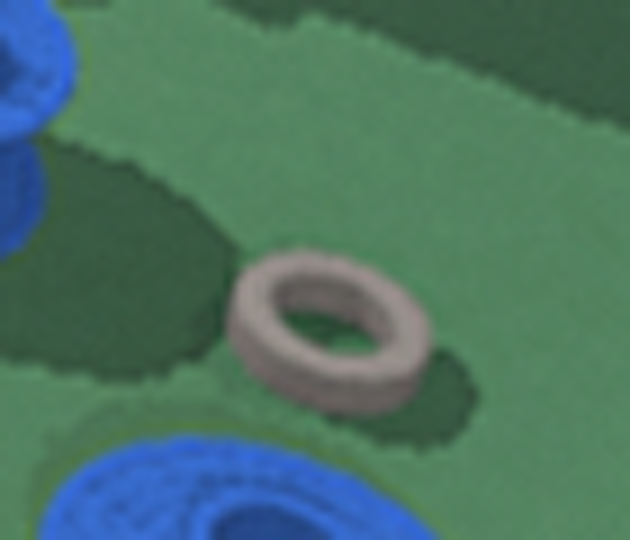

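Call:
send_rows([
  [[-0.008,0.036,0],[0,0,0],0.065],
  [[-0.016,0.073,0],[0,0,0],0.065],
  [[-0.024,0.11,0],[0,0,0],0.065],
  [[-0.032,0.147,0],[0,0,0],0.065],
  [[-0.041,0.184,0],[0,0,0],0.065],
])

```text
time_s: 24.4
tool_pos: [0.5947, -0.0873, 0.1341]
tool_rot: [180.0, 0.2, -0.1]
force: [0.4, -0.5, 0.2]
grip_width: 0.0649
```

Call:
send_rows([
  [[-0.008,0.037,0],[0,0,0],0.065],
  [[-0.016,0.074,0],[0,0,0],0.065],
  [[-0.024,0.111,0],[0,0,0],0.065],
  [[-0.032,0.148,0],[0,0,0],0.065],
  [[-0.041,0.184,0],[0,0,0],0.065],
])

```text
time_s: 24.82
tool_pos: [0.553, -0.2712, 0.1341]
tool_rot: [-180.0, 0.2, -0.2]
force: [-0.0, -0.1, 0.1]
grip_width: 0.0648
```

Call:
send_rows([
  [[-0.008,0.037,0],[0,0,0],0.065],
  [[-0.016,0.074,0],[0,0,0],0.065],
  [[-0.024,0.111,0],[0,0,0],0.065],
  [[-0.032,0.1465,0],[0,0,0],0.065],
  [[-0.032,0.1465,0],[0,0,0],0.065],
])

```text
time_s: 25.23
tool_pos: [0.5166, -0.4263, 0.1326]
tool_rot: [179.8, 0.3, -0.9]
force: [-1.3, -1.0, -1.0]
grip_width: 0.0648
```

Call:
send_rows([
  [[0,0,0.02],[0,0,0],0.065],
  [[0,0,0.05],[0,0,0],0.065],
  [[0,0,0.08],[0,0,0],0.065],
  [[0,0,0.11],[0,0,0],0.065],
  [[0,0,0.125],[0,0,0],0.065],
])

```text
time_s: 25.65
tool_pos: [0.5192, -0.4134, 0.0053]
tool_rot: [-179.7, 0.4, -0.1]
force: [-1.8, 0.1, -1.8]
grip_width: 0.0648
```

```bash
python3 - <<'E'
from h import *
b=snap("side","pics/q18.png"); crop(b,430,225,530,305,7,"pics/g22.png");o=env.get_obs(); print(o["tool_pos"],o["force"])
a=snap("top","pics/q19.png"); crop(a,410,160,490,220,9,"pics/g23.png")
E
```

```text
[ 0.51841493 -0.41277851  0.00376476] [-2.5960213  -0.41639071 -1.67508686]
```

View pics/g22.png

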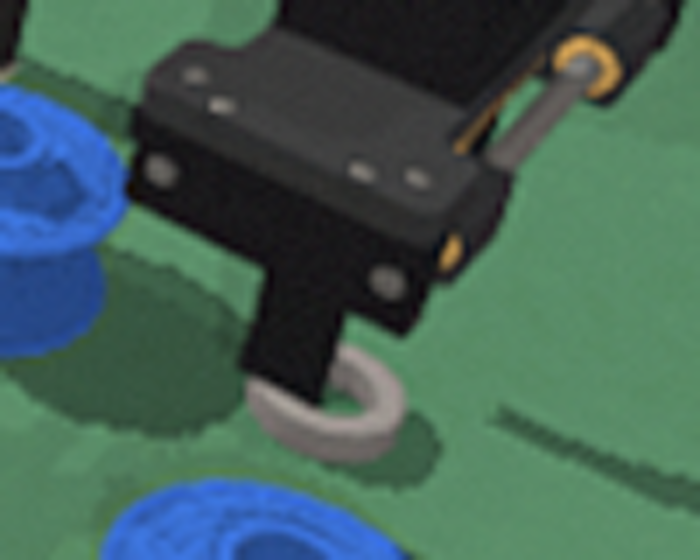

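View pics/g23.png

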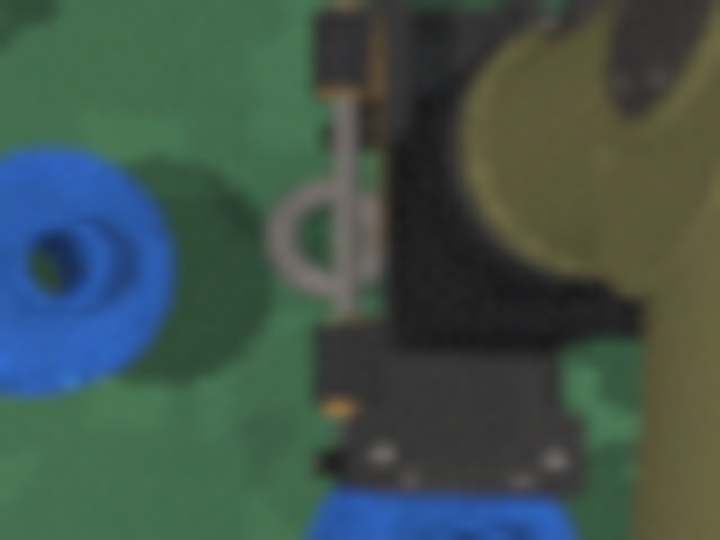

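Call:
send_rows([
  [[0,0,0],[0,0,0],0.065],
  [[0,0,0],[0,0,0],0.065],
  [[0,0,0],[0,0,0],0.065],
  [[0,0,0],[0,0,0],0.065],
  [[0,0,0],[0,0,0],0.065],
])

```text
time_s: 26.17
tool_pos: [0.5242, -0.4153, 0.013]
tool_rot: [179.9, -0.1, -0.1]
force: [0.4, -1.3, 0.0]
grip_width: 0.0651
```

```bash
python3 - <<'E'
from h import *
b=snap("side","pics/q20.png"); crop(b,430,225,530,305,7,"pics/g24.png");o=env.get_obs(); print(o["tool_pos"],o["force"])
a=snap("top","pics/q21.png"); crop(a,410,160,490,240,7,"pics/g25.png")
t=o["tool_pos"]
for z in(.012,.037,.045): print(z,(np.array(proj(b,[t[0],t[1],z]))-[430,225])*7, (np.array(proj(a,[t[0],t[1],z]))-[410,160])*7)
print((np.array(proj(a,[t[0],t[1],.1]))-[410,160])*7)
E
```

```text
[ 0.52393212 -0.41514963  0.01267512] [-0.10136889  0.74161225  0.09805493]
0.012 [323.26855377 380.54722877] [258.62828616 181.82537312]
0.037 [344.49431938 314.32969766] [276.39704468 174.79381296]
0.045 [351.44653503 292.64103097] [282.23760949 172.48254947]
[324.57414884 155.72887908]
```

View pics/g24.png

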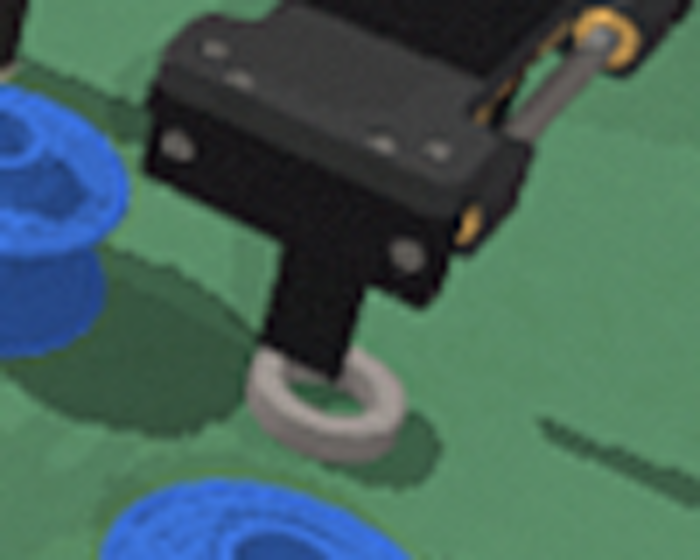

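View pics/g25.png

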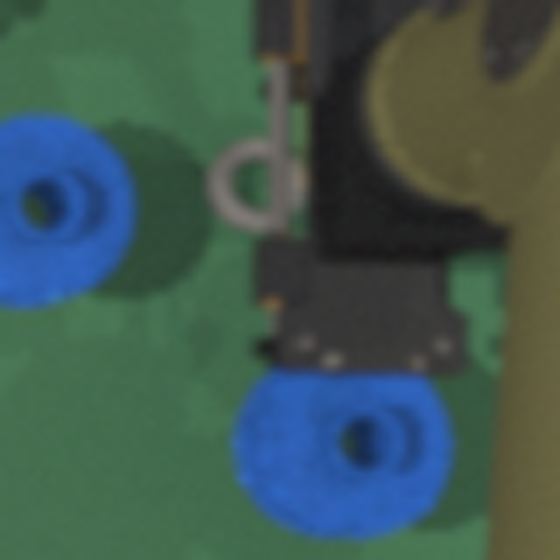

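Call:
send_rows([
  [[0,0,0.005],[0,0,0],0.065],
  [[0,0,0.01],[0,0,0],0.065],
  [[0,0,0.015],[0,0,0],0.065],
  [[0,0,0.02],[0,0,0],0.065],
  [[0,0,0.024],[0,0,0],0.065],
])

```text
time_s: 26.68
tool_pos: [0.523, -0.4145, -0.0135]
tool_rot: [-180.0, 0.0, -0.1]
force: [0.5, -0.8, -0.1]
grip_width: 0.065
```

Call:
send_rows([
  [[0,0,0.003],[0,0,0],0.065],
  [[0,0,0.006],[0,0,0],0.065],
  [[0,0,0.009],[0,0,0],0.065],
  [[0,0,0.012],[0,0,0],0.065],
  [[0,0,0.014],[0,0,0],0.065],
])

```text
time_s: 27.1
tool_pos: [0.5234, -0.4147, -0.0267]
tool_rot: [-180.0, 0.0, -0.1]
force: [0.4, -0.4, 0.8]
grip_width: 0.065
```

```bash
python3 - <<'E'
from h import *
b=snap("side","pics/q22.png"); crop(b,430,225,530,305,7,"pics/g26.png");o=env.get_obs(); print(o["tool_pos"],o["force"])
E
```

```text
[ 0.52318852 -0.41463042 -0.02700612] [0.05211002 0.10696529 0.60299182]
```

View pics/g26.png

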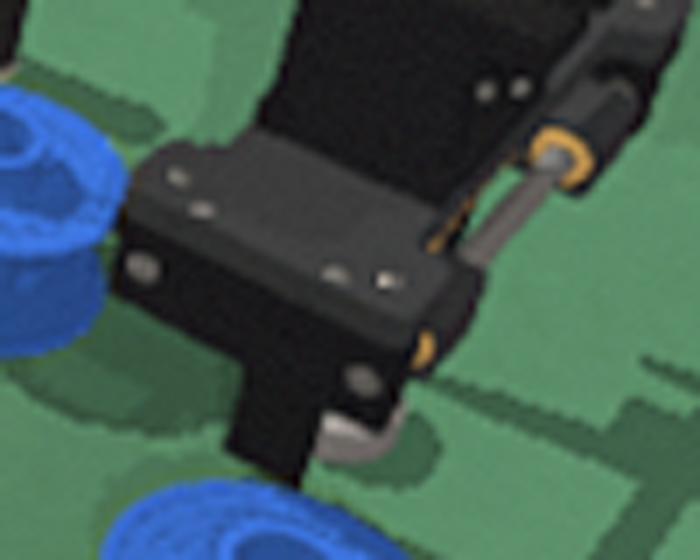

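Call:
send_rows([
  [[0,0,0.001],[0,0,0],0.055],
  [[0,0,0.001],[0,0,0],0.045],
  [[0,0,0.001],[0,0,0],0.035],
  [[0,0,0.001],[0,0,0],0.035],
  [[0,0,0.001],[0,0,0],0.035],
], grip_force=5)

```text
time_s: 27.57
tool_pos: [0.5236, -0.4148, -0.0272]
tool_rot: [180.0, -0.0, -0.1]
force: [-0.2, -0.2, -0.8]
grip_width: 0.0424
```

Call:
send_rows([
  [[0,0,0],[0,0,0],0.035],
  [[0,0,0],[0,0,0],0.035],
  [[0,0,0],[0,0,0],0.035],
  [[0,0,0],[0,0,0],0.035],
  [[0,0,0],[0,0,0],0.035],
])

```text
time_s: 27.98
tool_pos: [0.5236, -0.4148, -0.0272]
tool_rot: [180.0, -0.0, -0.1]
force: [0.8, 0.5, 1.2]
grip_width: 0.042
```

Call:
send_rows([
  [[0,0,-0.005],[0,0,0],0.035],
  [[0,0,-0.03],[0,0,0],0.035],
  [[0,0,-0.06],[0,0,0],0.035],
  [[0,0,-0.09],[0,0,0],0.035],
  [[0,0,-0.12],[0,0,0],0.035],
], grip_force=15)

```text
time_s: 28.4
tool_pos: [0.5232, -0.4144, 0.094]
tool_rot: [-180.0, 0.0, -0.0]
force: [0.1, -0.4, 0.7]
grip_width: 0.0418
```

Call:
send_rows([
  [[0.008,-0.036,-0.02],[0,0,0],0.035],
  [[0.016,-0.073,-0.02],[0,0,0],0.035],
  [[0.024,-0.11,-0.02],[0,0,0],0.035],
  [[0.032,-0.147,-0.02],[0,0,0],0.035],
  [[0.041,-0.184,-0.02],[0,0,0],0.035],
])

```text
time_s: 28.82
tool_pos: [0.5645, -0.2292, 0.1131]
tool_rot: [179.9, -0.0, -0.1]
force: [0.7, 0.8, 1.7]
grip_width: 0.0413
```

Call:
send_rows([
  [[0.008,-0.037,0],[0,0,0],0.035],
  [[0.016,-0.074,0],[0,0,0],0.035],
  [[0.024,-0.111,0],[0,0,0],0.035],
  [[0.032,-0.148,0],[0,0,0],0.035],
  [[0.041,-0.184,0],[0,0,0],0.035],
])

```text
time_s: 29.23
tool_pos: [0.6057, -0.045, 0.113]
tool_rot: [180.0, -0.0, -0.0]
force: [1.0, 0.0, 0.2]
grip_width: 0.0417
```

Call:
send_rows([
  [[0.008,-0.037,0],[0,0,0],0.035],
  [[0.016,-0.074,0],[0,0,0],0.035],
  [[0.024,-0.111,0],[0,0,0],0.035],
  [[0.0322,-0.145,0],[0,0,0],0.035],
  [[0.0324,-0.1563,0],[0,0,0],0.035],
])

```text
time_s: 29.65
tool_pos: [0.6378, 0.1174, 0.1134]
tool_rot: [-179.7, -0.0, 0.4]
force: [-0.3, 1.0, 0.2]
grip_width: 0.0413
```

Call:
send_rows([
  [[0,0,0],[0,0,0],0.035],
  [[0,0,0],[0,0,0],0.035],
  [[0,0,0],[0,0,0],0.035],
  [[0,0,0],[0,0,0],0.035],
  [[0,0,0],[0,0,0],0.035],
])

```text
time_s: 30.07
tool_pos: [0.6387, 0.1069, 0.1125]
tool_rot: [179.9, 0.0, -0.2]
force: [0.6, 0.4, -0.6]
grip_width: 0.0417
```

```bash
python3 - <<'E'
from h import *
b=snap("side","pics/q23.png"); crop(b,280,80,370,180,6,"pics/g27.png");o=env.get_obs(); print(o["tool_pos"],o["tool_rot"],o["grip_width"])
a=snap("top","pics/q24.png"); crop(a,240,110,340,190,6,"pics/g28.png")
E
```

```text
[0.63865509 0.10723542 0.11252994] [ 1.79947085e+02  5.75924519e-03 -2.21905204e-01] 0.04173614635698799
```

View pics/g27.png

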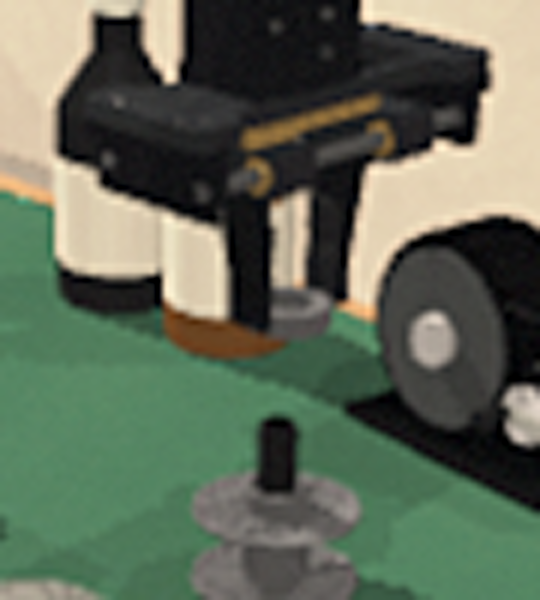

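```bash
python3 - <<'E'
from h import *
b=snap("side","pics/q25.png"); crop(b,305,110,345,160,14,"pics/g29.png");o=env.get_obs(); print(o["tool_pos"])
for z in (.132,.146): 
  for dx in(-.021,0,.021): print(z,dx,(np.array(proj(b,[.638+dx,o["tool_pos"][1],z]))-[305,110])*14)
  for t in np.radians([0,90,180,270,315,135]): print((np.array(proj(b,[.638+.021*np.cos(t),o["tool_pos"][1]+.021*np.sin(t),z]))-[305,110]+.5)*14)
print((np.array(proj(b,[.638,.1095,.089]))-[305,110]+.5)*14)
E
```

```text
[0.63854782 0.10811643 0.11263809]
0.132 -0.021 [229.9114706  396.14428768]
0.132 0 [301.71548329 369.25335966]
0.132 0.021 [371.80196819 343.00565358]
[378.80196819 350.00565358]
[234.19318291 348.17225507]
[236.9114706  403.14428768]
[384.98553508 404.99304283]
[412.14238309 377.55477842]
[205.2133527  374.95099427]
0.146 -0.021 [231.49700287 329.9795146 ]
0.146 0 [303.77883847 303.70884569]
0.146 0.021 [374.31989032 278.07086069]
[381.31989032 285.07086069]
[235.72271875 283.19168524]
[238.49700287 336.9795146 ]
[387.60756058 338.87587967]
[414.92081594 312.04325723]
[206.56058541 309.37345681]
[297.69600145 570.07152756]
```

View pics/g29.png

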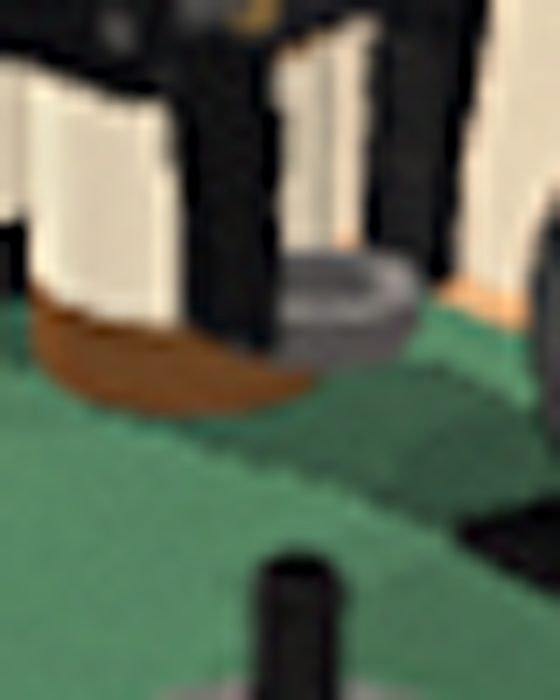

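Call:
send_rows([
  [[0,0,0.007],[0,0,0],0.035],
  [[0,0,0.014],[0,0,0],0.035],
  [[0,0,0.022],[0,0,0],0.035],
  [[0,0,0.03],[0,0,0],0.035],
  [[0,0,0.038],[0,0,0],0.035],
])

```text
time_s: 30.63
tool_pos: [0.638, 0.1094, 0.0733]
tool_rot: [180.0, 0.1, -0.0]
force: [0.8, -0.6, -0.7]
grip_width: 0.0415
```

Call:
send_rows([
  [[0,0,0.004],[0,0,0],0.035],
  [[0,0,0.009],[0,0,0],0.035],
  [[0,0,0.015],[0,0,0],0.035],
  [[0,0,0.021],[0,0,0],0.035],
  [[0,0,0.026],[0,0,0],0.035],
])

```text
time_s: 31.05
tool_pos: [0.6384, 0.1094, 0.048]
tool_rot: [180.0, 0.0, -0.1]
force: [0.6, 0.6, -0.2]
grip_width: 0.0416
```

```bash
python3 - <<'E'
from h import *
b=snap("side","pics/q26.png"); crop(b,290,110,360,190,7,"pics/g30.png");o=env.get_obs(); print(o["tool_pos"],o["force"])
E
```

```text
[0.63770278 0.10916271 0.04697331] [-0.56766197 -0.54085016 -0.79064028]
```

View pics/g30.png

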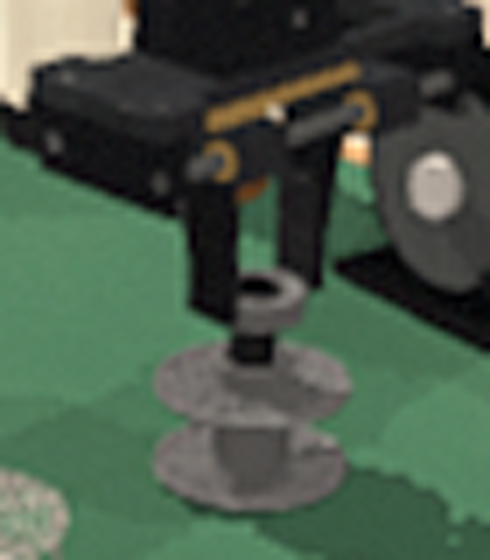

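```bash
python3 - <<'E'
from h import *
import cv2
im=cv2.imread("pics/q17.png")[140:190,300:350]; cv2.imwrite("pics/g31.png",cv2.resize(im,None,fx=12,fy=12,interpolation=cv2.INTER_CUBIC))
b=env.read_camera("side")
for z in(.044,.0445,.0565,.089): print(z,(np.array(proj(b,[.638,.1095,z]))-[300,140]+.5)*12)
E
```

```text
0.044 [309.96015734 296.89994725]
0.0445 [310.01681057 295.06946211]
0.0565 [311.38453123 250.87794196]
0.089 [315.16800125 128.63273791]
```

View pics/g31.png

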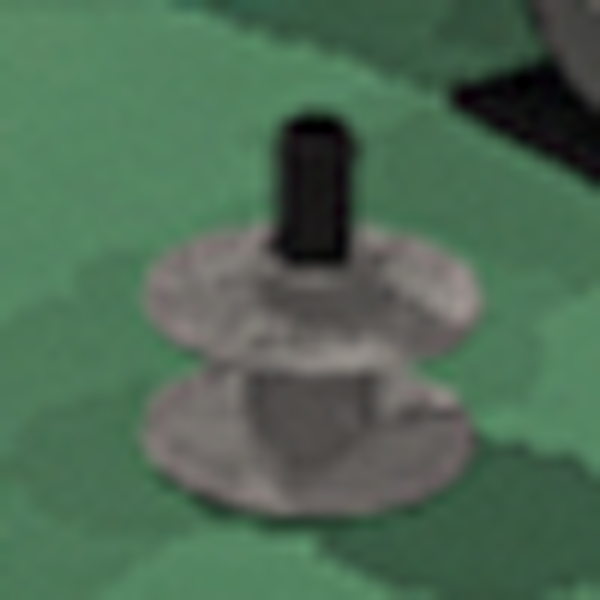

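Call:
send_rows([
  [[0,0,0.004],[0,0,0],0.035],
  [[0,0,0.008],[0,0,0],0.035],
  [[0,0,0.012],[0,0,0],0.035],
  [[0,0,0.015],[0,0,0],0.035],
  [[0,0,0.018],[0,0,0],0.035],
])

```text
time_s: 31.57
tool_pos: [0.6384, 0.1094, 0.0302]
tool_rot: [180.0, 0.0, -0.1]
force: [0.3, -0.6, -0.6]
grip_width: 0.0414
```

Call:
send_rows([
  [[0,0,0],[0,0,0],0.035],
  [[0,0,0],[0,0,0],0.035],
  [[0,0,0],[0,0,0],0.062],
  [[0,0,0],[0,0,0],0.062],
  [[0,0,0],[0,0,0],0.062],
])

```text
time_s: 31.98
tool_pos: [0.6386, 0.1095, 0.0309]
tool_rot: [-180.0, -0.0, -0.1]
force: [0.3, -0.4, -0.8]
grip_width: 0.0539
```

Call:
send_rows([
  [[0,0,0],[0,0,0],0.062],
  [[0,0,-0.01],[0,0,0],0.062],
  [[0,0,-0.02],[0,0,0],0.062],
  [[0,0,-0.02],[0,0,0],0.062],
  [[0,0,-0.02],[0,0,0],0.062],
])

```text
time_s: 32.4
tool_pos: [0.6393, 0.1098, 0.0521]
tool_rot: [-180.0, -0.1, -0.1]
force: [-0.8, -0.0, -0.3]
grip_width: 0.0621
```

```bash
python3 - <<'E'
from h import *
b=snap("side","pics/q27.png"); crop(b,295,120,350,190,8,"pics/g32.png");o=env.get_obs(); print(o["tool_pos"],o["force"])
E
```

```text
[0.63885063 0.10953359 0.05135978] [0.02628102 0.10126569 0.28027722]
```

View pics/g32.png

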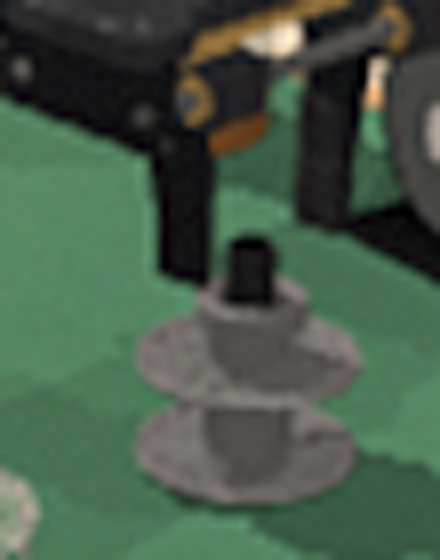

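Call:
send_rows([
  [[0,0,0.003],[0,0,0],0.05],
  [[0,0,0.006],[0,0,0],0.04],
  [[0,0,0.009],[0,0,0],0.035],
  [[0,0,0.01],[0,0,0],0.03],
  [[0,0,0.01],[0,0,0],0.03],
])

```text
time_s: 32.87
tool_pos: [0.6379, 0.1093, 0.0398]
tool_rot: [180.0, 0.1, -0.1]
force: [0.1, 0.3, -0.1]
grip_width: 0.0366
```

```bash
python3 - <<'E'
from h import *
b=snap("side","pics/q28.png"); crop(b,295,120,350,190,8,"pics/g33.png");o=env.get_obs(); print(o["tool_pos"],o["force"])
a=cv2.imread("pics/top0.png")[148:203,160:220]; s=cv2.imread("pics/side0.png")[118:170,212:265]
f=lambda i:cv2.resize(np.clip(i.astype(float)*2.2,0,255).astype(np.uint8),None,fx=7,fy=7,interpolation=cv2.INTER_CUBIC)
A,S=f(a),f(s);h=min(len(A),len(S)); cv2.imwrite("pics/tk.png",np.hstack([A[:h],S[:h]])); print(A.shape,S.shape)
E
```

```text
[0.63809542 0.10939877 0.04010699] [-0.77275848  0.58627431  0.12436749]
(385, 420, 3) (364, 371, 3)
```

View pics/g33.png

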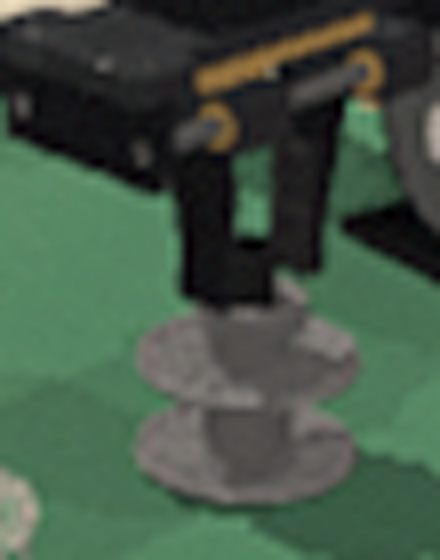

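View pics/tk.png

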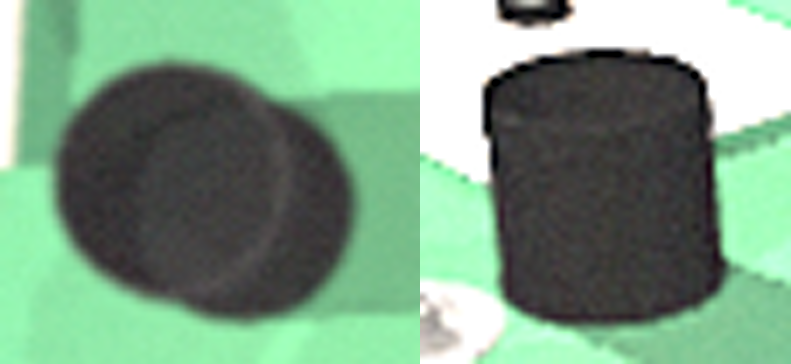

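```bash
python3 - <<'E'
from h import *
a=env.read_camera("top"); b=env.read_camera("side")
print(at(a,184.4,173.3,.096),at(a,193.9,177.1,.0),at(a,193.5,176.7,.0),at(b,236.9,130,.096))
# side silhouette fit: leftmost/rightmost in px at rim and base
def sil(p,z,r):
    t=np.linspace(0,2*np.pi,180); q=np.array([proj(b,[p[0]+r*np.cos(x),p[1]+r*np.sin(x),z]) for x in t]); return q.min(0).round(1),q.max(0).round(1)
for p in((.527,.39),(.53,.39),(.533,.392)): print(p,sil(p,.096,.0535),sil(p,0,.0535))
print("obs rim u",212+63/7-.43,212+291/7-.43,"vmin",118+48/7-.43,"base vmax",118+324/7-.43,"base u",212+80/7-.43,212+303/7-.43)
E
```

```text
[0.5319068  0.40161991 0.096     ] [0.53470016 0.40495258 0.        ] [0.53598617 0.40633239 0.        ] [0.53531598 0.40182563 0.096     ]
(0.527, 0.39) (array([219.5, 125.7]), array([254.1, 138.1])) (array([223. , 152.7]), array([256.2, 166.6]))
(0.53, 0.39) (array([220.3, 125.5]), array([254.9, 137.8])) (array([223.8, 152.4]), array([256.9, 166.4]))
(0.533, 0.392) (array([220.8, 125.1]), array([255.2, 137.4])) (array([224.2, 152. ]), array([257.2, 165.9]))
obs rim u 220.57 253.14142857142855 vmin 124.42714285714285 base vmax 163.85571428571427 base u 222.9985714285714 254.85571428571427
```

Call:
send_rows([
  [[0,0,0],[0,0,0],0.01],
  [[0,0,0],[0,0,0],0.01],
  [[0,0,0],[0,0,0],0.01],
  [[0,0,0],[0,0,0],0.01],
  [[0,0,0],[0,0,0],0.01],
], grip_force=35)

```text
time_s: 33.43
tool_pos: [0.6383, 0.1095, 0.0407]
tool_rot: [180.0, 0.0, -0.1]
force: [-0.3, -0.1, 1.1]
grip_width: 0.0187
```

Call:
send_rows([
  [[0,0,-0.003],[0,0,0],0.01],
  [[0,0,-0.01],[0,0,0],0.01],
  [[0,0,-0.02],[0,0,0],0.01],
  [[0,0,-0.03],[0,0,0],0.01],
  [[0,0,-0.04],[0,0,0],0.01],
])

```text
time_s: 33.85
tool_pos: [0.6387, 0.1096, 0.0821]
tool_rot: [-180.0, -0.0, -0.0]
force: [-0.1, -0.3, -1.1]
grip_width: 0.0186
```

```bash
python3 - <<'E'
from h import *
b=snap("side","pics/q29.png"); crop(b,295,100,350,170,8,"pics/g34.png");o=env.get_obs(); print(o["tool_pos"],o["force"],o["grip_width"])
E
```

```text
[0.64005467 0.11014126 0.08445809] [ 0.61927707  0.18194516 -0.05759548] 0.018314397742997413
```

View pics/g34.png

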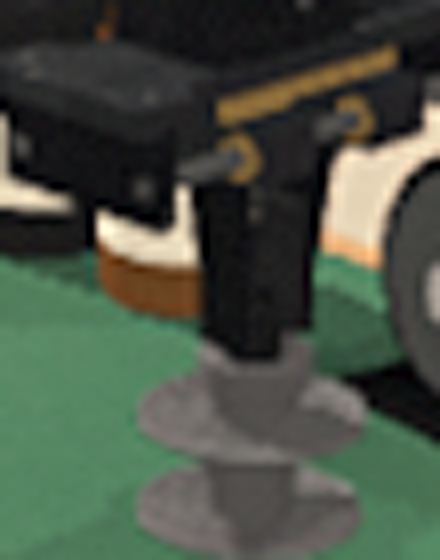

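Call:
send_rows([
  [[0,0,-0.02],[0,0,0],0.01],
  [[0,0,-0.04],[0,0,0],0.01],
  [[0,0,-0.06],[0,0,0],0.01],
  [[0,0,-0.08],[0,0,0],0.01],
  [[0,0,-0.09],[0,0,0],0.01],
])

```text
time_s: 34.32
tool_pos: [0.6396, 0.1102, 0.1739]
tool_rot: [-180.0, -0.2, -0.1]
force: [0.1, -0.1, -1.1]
grip_width: 0.0186
```

Call:
send_rows([
  [[-0.006,-0.017,0],[0,0,0],0.01],
  [[-0.015,-0.042,0],[0,0,0],0.01],
  [[-0.026,-0.072,0],[0,0,0],0.01],
  [[-0.037,-0.102,0],[0,0,0],0.01],
  [[-0.048,-0.133,0],[0,0,0],0.01],
])

```text
time_s: 34.73
tool_pos: [0.5901, 0.2432, 0.1706]
tool_rot: [180.0, -0.0, -0.1]
force: [-0.4, 0.1, -1.5]
grip_width: 0.0187
```

Call:
send_rows([
  [[-0.011,-0.03,0],[0,0,0],0.01],
  [[-0.022,-0.06,0],[0,0,0],0.01],
  [[-0.033,-0.09,0],[0,0,0],0.01],
  [[-0.043,-0.12,0],[0,0,0],0.01],
  [[-0.05,-0.142,0],[0,0,0],0.01],
])

```text
time_s: 35.15
tool_pos: [0.5385, 0.3877, 0.1707]
tool_rot: [-179.9, 0.0, 0.1]
force: [-0.4, -0.4, -1.3]
grip_width: 0.0188
```

Call:
send_rows([
  [[-0.006,-0.0175,0],[0,0,0],0.01],
  [[-0.006,-0.0175,0],[0,0,0],0.01],
  [[-0.006,-0.0175,0],[0,0,0],0.01],
  [[-0.006,-0.0175,0],[0,0,0],0.01],
  [[-0.006,-0.0175,0],[0,0,0],0.01],
])

```text
time_s: 35.57
tool_pos: [0.5359, 0.4003, 0.1703]
tool_rot: [179.9, -0.0, -0.2]
force: [0.2, -0.3, -1.6]
grip_width: 0.0185
```

Call:
send_rows([
  [[0,0,0],[0,0,0],0.01],
  [[0,0,0],[0,0,0],0.01],
  [[0,0,0],[0,0,0],0.01],
  [[0,0,0],[0,0,0],0.01],
  [[0,0,0],[0,0,0],0.01],
])

```text
time_s: 35.98
tool_pos: [0.5348, 0.4018, 0.1706]
tool_rot: [180.0, -0.0, -0.1]
force: [0.5, 0.1, -1.2]
grip_width: 0.0187
```

```bash
python3 - <<'E'
from h import *
b=snap("side","pics/q30.png"); crop(b,190,60,290,175,5,"pics/g35.png");o=env.get_obs(); print(o["tool_pos"],o["tool_rot"],o["force"],o["grip_width"])
a=snap("top","pics/q31.png"); crop(a,150,130,240,210,6,"pics/g36.png")
E
```

```text
[0.53478499 0.4018758  0.17062534] [ 1.79993216e+02 -1.30206672e-03 -7.09049454e-02] [ 0.55847802 -0.0760791  -1.29338441] 0.01849163842194817
```

View pics/g35.png

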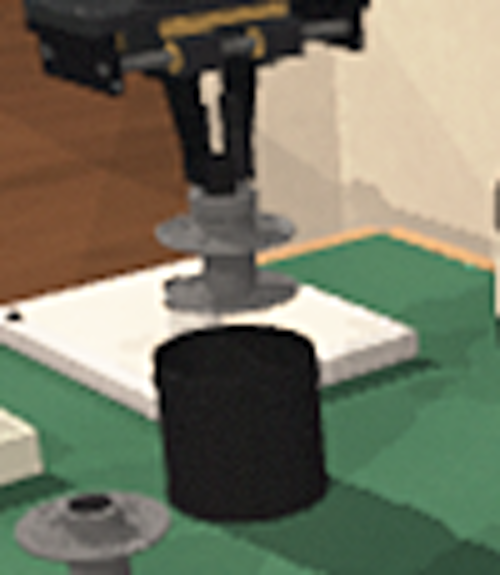

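View pics/g36.png

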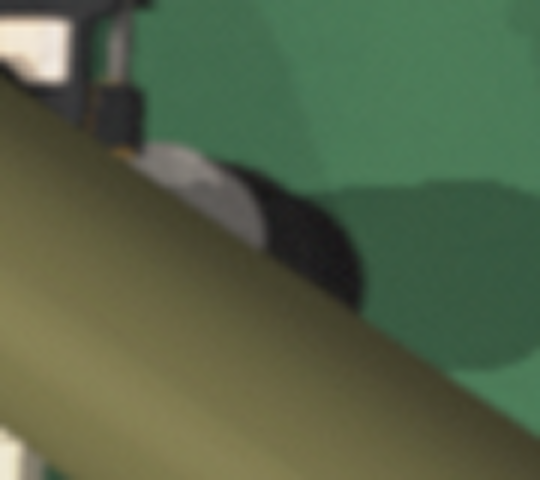

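Call:
send_rows([
  [[0,0,0.006],[0,0,0],0.01],
  [[0,0,0.014],[0,0,0],0.01],
  [[0,0,0.022],[0,0,0],0.01],
  [[0,0,0.03],[0,0,0],0.01],
  [[0,0,0.038],[0,0,0],0.01],
])

```text
time_s: 36.5
tool_pos: [0.5344, 0.4017, 0.1312]
tool_rot: [180.0, 0.0, -0.1]
force: [0.1, -0.1, -1.5]
grip_width: 0.0187
```

Call:
send_rows([
  [[0,0,0.006],[0,0,0],0.01],
  [[0,0,0.013],[0,0,0],0.01],
  [[0,0,0.02],[0,0,0],0.01],
  [[0,0,0.027],[0,0,0],0.01],
  [[0,0,0.034],[0,0,0],0.01],
])

```text
time_s: 36.92
tool_pos: [0.5347, 0.4021, 0.0979]
tool_rot: [180.0, -0.0, -0.1]
force: [1.0, -0.3, -1.5]
grip_width: 0.0185
```

```bash
python3 - <<'E'
from h import *
b=snap("side","pics/q32.png"); crop(b,190,60,290,175,5,"pics/g37.png");o=env.get_obs(); print(o["tool_pos"],o["tool_rot"],o["force"],o["grip_width"])
E
```

```text
[0.53410862 0.40130797 0.09631832] [ 1.79914754e+02  1.00041775e-01 -5.38555541e-02] [ 0.72652569 -0.77770269 -2.05042923] 0.018925630230306502
```

View pics/g37.png

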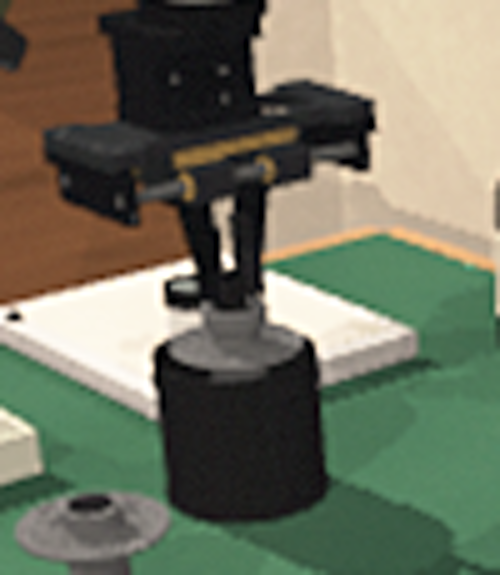

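Call:
send_rows([
  [[0,0,0.006],[0,0,0],0.01],
  [[0,0,0.013],[0,0,0],0.01],
  [[0,0,0.02],[0,0,0],0.01],
  [[0,0,0.027],[0,0,0],0.01],
  [[0,0,0.034],[0,0,0],0.01],
])

```text
time_s: 37.38
tool_pos: [0.5347, 0.4019, 0.0638]
tool_rot: [180.0, 0.0, -0.1]
force: [0.1, -0.1, -2.4]
grip_width: 0.0187
```

Call:
send_rows([
  [[0,0,0.004],[0,0,0],0.01],
  [[0,0,0.008],[0,0,0],0.01],
  [[0,0,0.012],[0,0,0],0.01],
  [[0,0,0.014],[0,0,0],0.01],
  [[0,0,0.015],[0,0,0],0.01],
])

```text
time_s: 37.8
tool_pos: [0.5346, 0.402, 0.0493]
tool_rot: [180.0, 0.0, -0.1]
force: [0.5, -0.2, -1.3]
grip_width: 0.0187
```

Call:
send_rows([
  [[0,0,0.001],[0,0,0],0.01],
  [[0,0,0.002],[0,0,0],0.01],
  [[0,0,0.003],[0,0,0],0.01],
  [[0,0,0.004],[0,0,0],0.01],
  [[0,0,0.004],[0,0,0],0.01],
])

```text
time_s: 38.22
tool_pos: [0.5346, 0.4019, 0.0455]
tool_rot: [180.0, 0.0, -0.1]
force: [-0.4, 0.8, -1.2]
grip_width: 0.0182
```

```bash
python3 - <<'E'
from h import *
b=snap("side","pics/q33.png"); crop(b,190,60,290,175,5,"pics/g38.png");o=env.get_obs(); print(o["tool_pos"],o["tool_rot"],o["force"],o["grip_width"])
E
```

```text
[0.53465448 0.40200693 0.04553656] [ 1.79991261e+02  5.20218877e-03 -5.48441039e-02] [ 0.15230268  0.14275881 -2.03038938] 0.018506509727997406
```

View pics/g38.png

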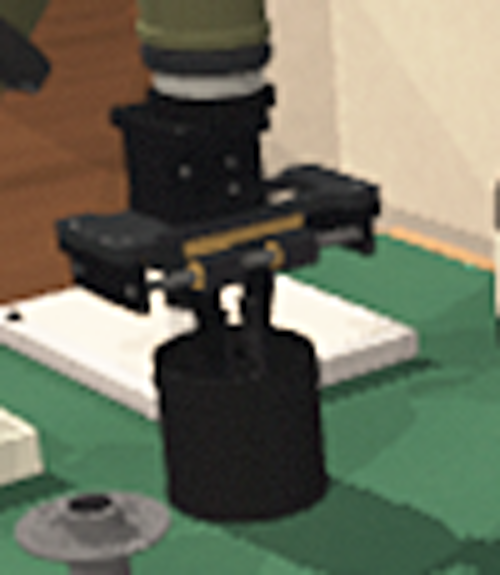

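Still carrying; lower until the load comes off.

Call:
send_rows([
  [[0,0,0.0005],[0,0,0],0.01],
  [[0,0,0.001],[0,0,0],0.01],
  [[0,0,0.0015],[0,0,0],0.01],
  [[0,0,0.0015],[0,0,0],0.01],
  [[0,0,0.0015],[0,0,0],0.01],
])

```text
time_s: 38.68
tool_pos: [0.5347, 0.4023, 0.0447]
tool_rot: [-180.0, -0.0, -0.1]
force: [-1.2, -0.5, 3.7]
grip_width: 0.0182
```

Call:
send_rows([
  [[0,0,0.0005],[0,0,0],0.01],
  [[0,0,0.001],[0,0,0],0.01],
  [[0,0,0.001],[0,0,0],0.01],
  [[0,0,0.001],[0,0,0],0.01],
  [[0,0,0.001],[0,0,0],0.01],
])

```text
time_s: 39.1
tool_pos: [0.5348, 0.4024, 0.0447]
tool_rot: [-180.0, -0.0, -0.1]
force: [-2.3, -2.5, 8.4]
grip_width: 0.0186
```

Call:
send_rows([
  [[0,0,-0.0015],[0,0,0],0.01],
  [[0,0,-0.0015],[0,0,0],0.045],
  [[0,0,-0.0015],[0,0,0],0.045],
  [[0,0,-0.0015],[0,0,0],0.045],
  [[0,0,-0.0015],[0,0,0],0.045],
], grip_force=10)

```text
time_s: 39.52
tool_pos: [0.5347, 0.4019, 0.0443]
tool_rot: [180.0, 0.0, -0.1]
force: [0.6, 0.6, -0.7]
grip_width: 0.0382
```

Call:
send_rows([
  [[0,0,0],[0,0,0],0.045],
  [[0,0,-0.02],[0,0,0],0.045],
  [[0,0,-0.05],[0,0,0],0.045],
  [[0,0,-0.08],[0,0,0],0.045],
  [[0,0,-0.1],[0,0,0],0.045],
])

```text
time_s: 39.93
tool_pos: [0.5351, 0.403, 0.1474]
tool_rot: [-179.9, -0.1, -0.0]
force: [0.4, 0.6, -0.6]
grip_width: 0.0447
```

```bash
python3 - <<'E'
from h import *
b=snap("side","pics/q34.png"); crop(b,210,110,270,170,10,"pics/g39.png");o=env.get_obs(); print(o["tool_pos"],o["tool_rot"],o["force"],o["grip_width"])
E
```

```text
[0.53632094 0.40459022 0.15129337] [-1.79699894e+02 -3.44216687e-01 -5.96817451e-02] [1.41477248 2.46887904 2.65571048] 0.04539607599715242
```

View pics/g39.png

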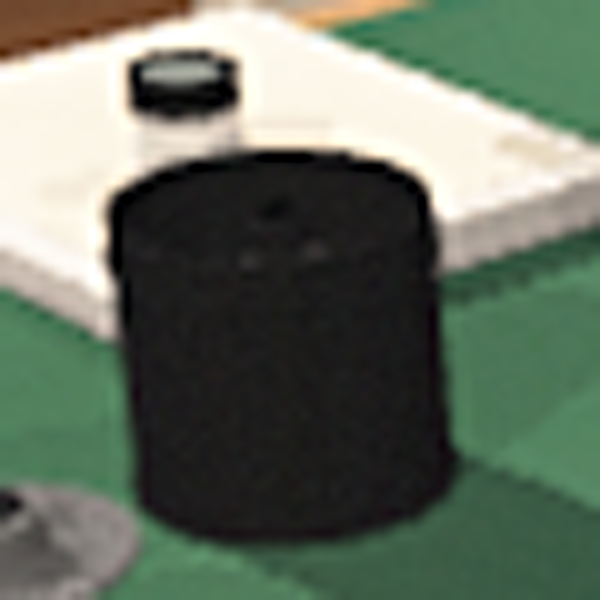

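```bash
python3 - <<'E'
from h import *
a=env.read_camera("top"); b=env.read_camera("side")
print(at(a,365.6,150.5,.015),at(a,366,149.4,.035),at(b,399.1,201,.035))
A=a["pixels"][125:175,340:395,::-1]; B=b["pixels"][175:225,370:425,::-1]
cv2.imwrite("pics/ld.png",np.hstack([cv2.resize(x,None,fx=7,fy=7,interpolation=cv2.INTER_CUBIC) for x in(A,B)]))
E
```

```text
[ 0.63266276 -0.15232173  0.015     ] [ 0.63177437 -0.15140976  0.035     ] [ 0.63282899 -0.15516225  0.035     ]
```

View pics/ld.png

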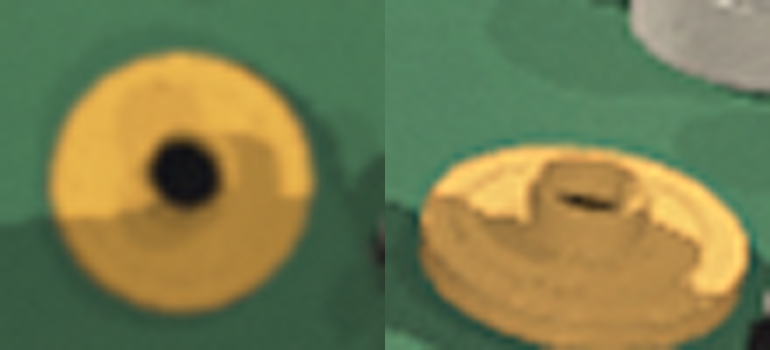

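Call:
send_rows([
  [[0.004,0.02,0],[0,0,0],0.07],
  [[0.01,0.055,0],[0,0,0],0.07],
  [[0.017,0.093,0],[0,0,0],0.07],
  [[0.024,0.132,0],[0,0,0],0.07],
  [[0.031,0.171,0],[0,0,0],0.07],
])

```text
time_s: 40.5
tool_pos: [0.5647, 0.2288, 0.1428]
tool_rot: [179.9, 0.1, -0.0]
force: [0.1, 1.3, -0.2]
grip_width: 0.0671
```

Call:
send_rows([
  [[0.007,0.039,0],[0,0,0],0.07],
  [[0.014,0.078,0],[0,0,0],0.07],
  [[0.021,0.117,0],[0,0,0],0.07],
  [[0.028,0.156,0],[0,0,0],0.07],
  [[0.035,0.195,0],[0,0,0],0.07],
])

```text
time_s: 40.92
tool_pos: [0.5995, 0.0334, 0.1431]
tool_rot: [180.0, 0.1, -0.1]
force: [1.1, 0.2, -0.1]
grip_width: 0.07
```

Call:
send_rows([
  [[0.007,0.039,0],[0,0,0],0.07],
  [[0.014,0.078,0],[0,0,0],0.07],
  [[0.021,0.117,0],[0,0,0],0.07],
  [[0.028,0.155,0],[0,0,0],0.07],
  [[0.032,0.1845,0],[0,0,0],0.07],
])

```text
time_s: 41.33
tool_pos: [0.6313, -0.1533, 0.1425]
tool_rot: [179.9, 0.1, -0.3]
force: [0.3, -0.0, -0.2]
grip_width: 0.0701
```

Call:
send_rows([
  [[0,0.005,0.01],[0,0,0],0.07],
  [[0,0.005,0.04],[0,0,0],0.07],
  [[0,0.005,0.07],[0,0,0],0.07],
  [[0,0.005,0.095],[0,0,0],0.07],
  [[0,0.005,0.11],[0,0,0],0.07],
])

```text
time_s: 41.75
tool_pos: [0.6291, -0.153, 0.0298]
tool_rot: [-179.9, 0.3, -0.0]
force: [-0.6, 0.2, -0.4]
grip_width: 0.0701
```

Call:
send_rows([
  [[0,0,0],[0,0,0],0.07],
  [[0,0,0],[0,0,0],0.07],
  [[0,0,0],[0,0,0],0.07],
  [[0,0,0],[0,0,0],0.07],
  [[0,0,0],[0,0,0],0.07],
])

```text
time_s: 42.17
tool_pos: [0.6333, -0.1536, 0.0364]
tool_rot: [179.9, -0.1, -0.1]
force: [-0.5, -0.4, -0.3]
grip_width: 0.0698
```

```bash
python3 - <<'E'
from h import *
b=snap("side","pics/q35.png"); crop(b,350,130,450,230,6,"pics/g40.png");o=env.get_obs(); print(o["tool_pos"],o["tool_rot"],o["force"],o["grip_width"])
E
```

```text
[ 0.6331118  -0.15360789  0.03611293] [ 1.79952273e+02 -1.22947299e-01 -5.68969625e-02] [-0.18956003  0.15098048  0.11045759] 0.07051282542632696
```

View pics/g40.png

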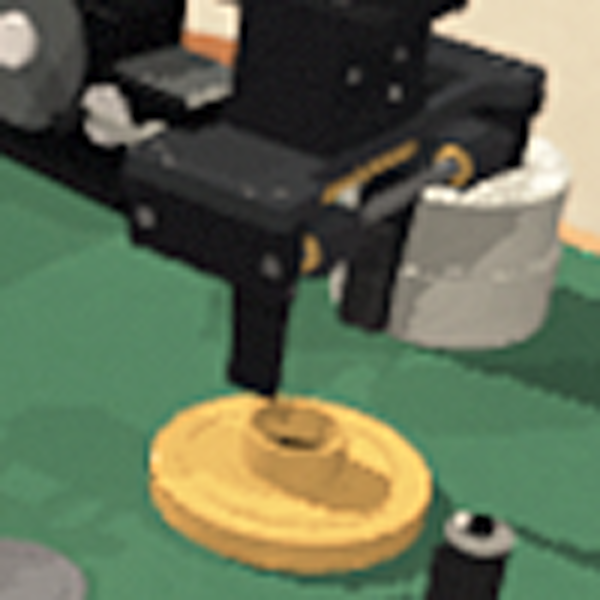

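Call:
send_rows([
  [[0,0,0.008],[0,0,0],0.07],
  [[0,0,0.018],[0,0,0],0.07],
  [[0,0,0.028],[0,0,0],0.07],
  [[0,0,0.036],[0,0,0],0.07],
  [[0,0,0.042],[0,0,0],0.07],
])

```text
time_s: 42.63
tool_pos: [0.6311, -0.1535, -0.0094]
tool_rot: [-180.0, 0.1, -0.1]
force: [0.5, 0.5, -0.4]
grip_width: 0.0704
```

Call:
send_rows([
  [[0,0,0.003],[0,0,0],0.07],
  [[0,0,0.006],[0,0,0],0.07],
  [[0,0,0.008],[0,0,0],0.06],
  [[0,0,0.008],[0,0,0],0.05],
  [[0,0,0.008],[0,0,0],0.035],
], grip_force=8)

```text
time_s: 43.05
tool_pos: [0.6324, -0.1536, -0.0151]
tool_rot: [180.0, -0.0, -0.1]
force: [-0.8, -0.3, 0.2]
grip_width: 0.0573
```

Call:
send_rows([
  [[0,0,0],[0,0,0],0.035],
  [[0,0,0],[0,0,0],0.035],
  [[0,0,0],[0,0,0],0.035],
  [[0,0,0],[0,0,0],0.035],
  [[0,0,0],[0,0,0],0.035],
])

```text
time_s: 43.47
tool_pos: [0.6326, -0.1536, -0.015]
tool_rot: [180.0, -0.0, -0.1]
force: [1.3, -0.0, 2.2]
grip_width: 0.0439
```

```bash
python3 - <<'E'
from h import *
b=snap("side","pics/q36.png"); crop(b,350,130,450,230,6,"pics/g41.png");o=env.get_obs(); print(o["tool_pos"],o["tool_rot"],o["force"],o["grip_width"])
E
```

```text
[ 0.63256149 -0.15362757 -0.01492943] [ 1.79982005e+02 -4.82431111e-02 -5.73747513e-02] [0.80390211 0.17299588 1.7714785 ] 0.043743602806539626
```

View pics/g41.png

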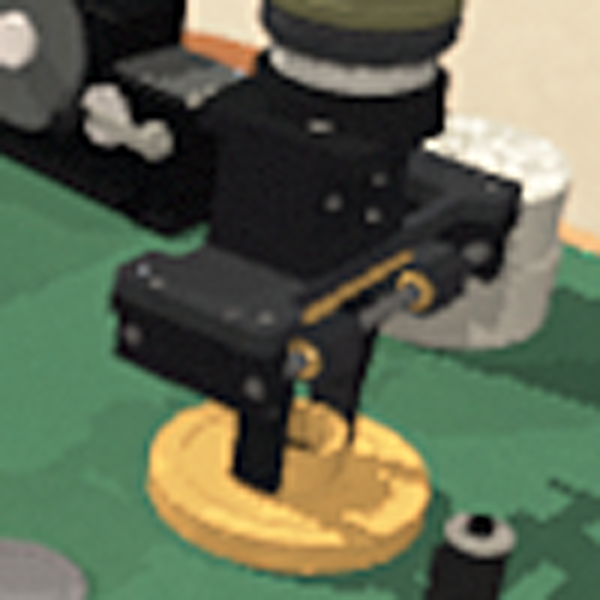

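Call:
send_rows([
  [[0,0,0],[0,0,0],0.065],
  [[0,0,0],[0,0,0],0.065],
  [[0,0,-0.002],[0,0,0],0.065],
  [[0,0,-0.002],[0,0,0.12],0.065],
  [[0,0,-0.002],[0,0,0.24],0.065],
])

```text
time_s: 43.93
tool_pos: [0.632, -0.1535, -0.0135]
tool_rot: [-180.0, 0.0, -14.1]
force: [-0.8, -0.3, -0.5]
grip_width: 0.0631
```

Call:
send_rows([
  [[0,0,0],[0,0,0.12],0.065],
  [[0,0,0],[0,0,0.24],0.065],
  [[0,0,0],[0,0,0.36],0.065],
  [[0,0,0],[0,0,0.48],0.065],
  [[0,0,0],[0,0,0.6],0.065],
])

```text
time_s: 44.35
tool_pos: [0.6319, -0.1534, -0.0134]
tool_rot: [180.0, 0.0, -48.5]
force: [-0.2, -0.0, -0.5]
grip_width: 0.0649
```

Call:
send_rows([
  [[0,0,0],[0,0,0.12],0.065],
  [[0,0,0],[0,0,0.24],0.065],
  [[0,0,0],[0,0,0.36],0.065],
  [[0,0,0],[0,0,0.48],0.065],
  [[0,0,0],[0,0,0.6],0.065],
])

```text
time_s: 44.77
tool_pos: [0.6319, -0.1534, -0.0134]
tool_rot: [180.0, 0.0, -82.9]
force: [0.1, 0.9, -0.3]
grip_width: 0.065
```

Call:
send_rows([
  [[0,0,0],[0,0,0.06],0.055],
  [[0,0,0],[0,0,0.13],0.045],
  [[0,0,0],[0,0,0.13],0.035],
  [[0,0,0],[0,0,0.13],0.035],
  [[0,0,0],[0,0,0.13],0.035],
])

```text
time_s: 45.18
tool_pos: [0.632, -0.1534, -0.0134]
tool_rot: [180.0, 0.0, -89.9]
force: [-0.7, 0.7, 0.1]
grip_width: 0.0435
```

Call:
send_rows([
  [[0,0,0],[0,0,0],0.03],
  [[0,0,0],[0,0,0],0.03],
  [[0,0,0],[0,0,0],0.03],
  [[0,0,0],[0,0,0],0.03],
  [[0,0,0],[0,0,0],0.03],
], grip_force=35)

```text
time_s: 45.6
tool_pos: [0.6321, -0.1534, -0.0134]
tool_rot: [180.0, 0.0, -90.0]
force: [-0.3, 1.4, 1.3]
grip_width: 0.0433
```

Call:
send_rows([
  [[0,0,-0.004],[0,0,0],0.03],
  [[0,0,-0.012],[0,0,0],0.03],
  [[0,0,-0.024],[0,0,0],0.03],
  [[0,0,-0.036],[0,0,0],0.03],
  [[0,0,-0.05],[0,0,0],0.03],
])

```text
time_s: 46.02
tool_pos: [0.6323, -0.1536, 0.0381]
tool_rot: [-180.0, -0.0, -90.0]
force: [-0.4, -0.2, -2.1]
grip_width: 0.043
```

```bash
python3 - <<'E'
from h import *
b=snap("side","pics/q37.png"); crop(b,350,130,450,230,6,"pics/g42.png");o=env.get_obs(); print(o["tool_pos"],o["tool_rot"],o["force"],o["grip_width"])
E
```

```text
[ 0.63465635 -0.15388489  0.04175518] [-1.79686644e+02 -9.54318121e-02 -9.00143572e+01] [ 1.37581996 -0.31823052  1.21264815] 0.0432068460518711
```

View pics/g42.png

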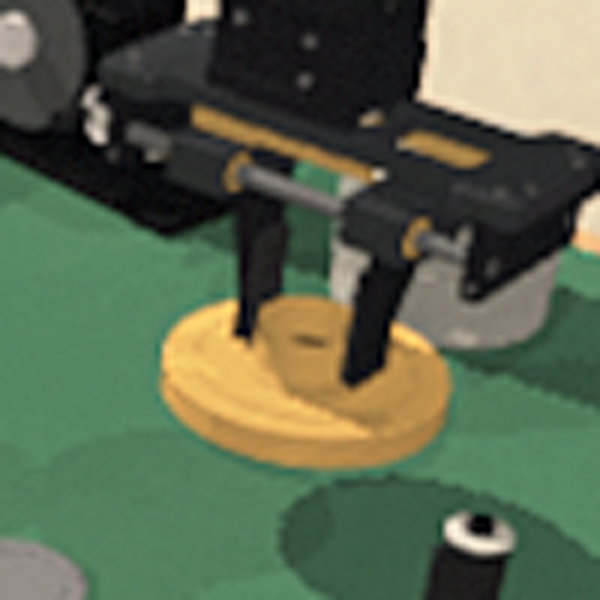

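Call:
send_rows([
  [[0,0,-0.02],[0,0,0],0.03],
  [[0,0,-0.045],[0,0,0],0.03],
  [[0,0,-0.07],[0,0,0],0.03],
  [[0,0,-0.09],[0,0,0],0.03],
  [[0,0,-0.09],[0,0,0],0.03],
])

```text
time_s: 46.48
tool_pos: [0.6357, -0.1537, 0.1328]
tool_rot: [-179.5, -0.2, -90.0]
force: [1.4, 0.4, -0.5]
grip_width: 0.0432
```

```bash
python3 - <<'E'
from h import *
a=env.read_camera("top");b=env.read_camera("side")
f=lambda i:cv2.resize(np.clip(i[:,:,::-1].astype(float)*3,0,255).astype(np.uint8),None,fx=8,fy=8,interpolation=cv2.INTER_CUBIC)
A=f(a["pixels"][150:200,163:213]);B=f(b["pixels"][118:168,213:263]); cv2.imwrite("pics/tk2.png",np.hstack([A,B]))
P=np.array([.5347,.402])
print("col top A",(np.array(proj(a,[*P,.093]))-[163,150]+.5)*8,"B",(np.array(proj(b,[*P,.093]))-[213,118]+.5)*8)
for c,o in((a,[163,150]),(b,[213,118])):
  q=np.array([(np.array(proj(c,[P[0]+.052*np.cos(t),P[1]+.052*np.sin(t),.096]))-o+.5)*8 for t in np.linspace(0,6.28,200)]); print(q.min(0),q.max(0))
  q=np.array([(np.array(proj(c,[P[0]+.0535*np.cos(t),P[1]+.0535*np.sin(t),.0]))-o+.5)*8 for t in np.linspace(0,6.28,200)]); print(q.min(0),q.max(0))
E
```

```text
col top A [177.42231904 184.33060671] B [194.37417355 107.43716197]
[37.35549523 47.18546309] [311.94033164 319.90494353]
[127.84992233  91.60302453] [389.04473727 351.23620573]
[59.42763508 54.70567762] [325.97827666 149.31786549]
[ 83.47644362 268.0152664 ] [346.34244931 377.5536558 ]
```

View pics/tk2.png

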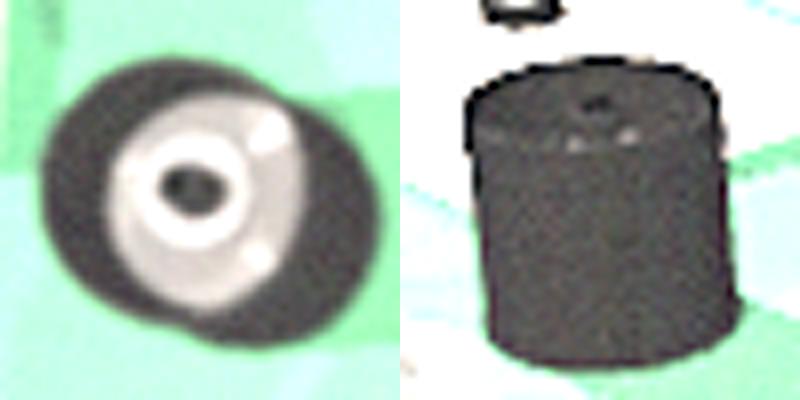

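Call:
send_rows([
  [[-0.015,0.003,0],[0,0,0],0.03],
  [[-0.04,0.007,0],[0,0,0],0.03],
  [[-0.072,0.013,0],[0,0,0],0.03],
  [[-0.106,0.019,0],[0,0,0],0.03],
  [[-0.14,0.025,0],[0,0,0],0.03],
])

```text
time_s: 47.0
tool_pos: [0.605, -0.0111, 0.1247]
tool_rot: [179.8, 0.0, -90.0]
force: [-0.6, 0.2, -1.0]
grip_width: 0.0426
```

Call:
send_rows([
  [[-0.034,0.006,0],[0,0,0],0.03],
  [[-0.068,0.012,0],[0,0,0],0.03],
  [[-0.102,0.018,0],[0,0,0],0.03],
  [[-0.136,0.024,0],[0,0,0],0.03],
  [[-0.17,0.03,0],[0,0,0],0.03],
])

```text
time_s: 47.42
tool_pos: [0.5746, 0.1588, 0.1249]
tool_rot: [179.8, -0.0, -90.0]
force: [0.8, 1.8, -1.5]
grip_width: 0.0432
```

Call:
send_rows([
  [[-0.034,0.006,0],[0,0,0],0.03],
  [[-0.068,0.012,0],[0,0,0],0.03],
  [[-0.102,0.018,0],[0,0,0],0.03],
  [[-0.136,0.024,0],[0,0,0],0.03],
  [[-0.17,0.03,0],[0,0,0],0.03],
])

```text
time_s: 47.83
tool_pos: [0.5446, 0.3282, 0.1247]
tool_rot: [179.8, -0.1, -90.0]
force: [1.3, -0.1, -1.9]
grip_width: 0.0432
```

Call:
send_rows([
  [[-0.03,0.005,0],[0,0,0],0.03],
  [[-0.055,0.009,0],[0,0,0],0.03],
  [[-0.07,0.0115,0],[0,0,0],0.03],
  [[-0.076,0.0125,0],[0,0,0],0.03],
  [[-0.076,0.0125,0],[0,0,0],0.03],
])

```text
time_s: 48.25
tool_pos: [0.5318, 0.4045, 0.1251]
tool_rot: [179.8, -0.0, -89.8]
force: [0.5, 0.4, -1.4]
grip_width: 0.0436
```

Call:
send_rows([
  [[0,0,0],[0,0,0],0.03],
  [[0,0,0],[0,0,0],0.03],
  [[0,0,0],[0,0,0],0.03],
  [[0,0,0],[0,0,0],0.03],
  [[0,0,0],[0,0,0],0.03],
])

```text
time_s: 48.67
tool_pos: [0.5354, 0.4013, 0.1267]
tool_rot: [-180.0, -0.0, -90.1]
force: [0.2, 0.6, -1.3]
grip_width: 0.0432
```

```bash
python3 - <<'E'
from h import *
b=snap("side","pics/q38.png"); crop(b,190,60,290,175,5,"pics/g43.png");o=env.get_obs(); print(o["tool_pos"],o["tool_rot"],o["force"],o["grip_width"],o["qpos"])
a=snap("top","pics/q39.png"); crop(a,150,130,240,210,6,"pics/g44.png")
E
```

```text
[0.53528209 0.40165117 0.12670744] [-1.79982000e+02 -1.60743383e-02 -9.00844693e+01] [ 0.31875689  0.49953131 -1.27673533] 0.04300490425297556 [  -4.67828545   30.28637091  -48.14211499   83.47186798   22.76502717
   76.34192726 -144.36653466]
```

View pics/g43.png

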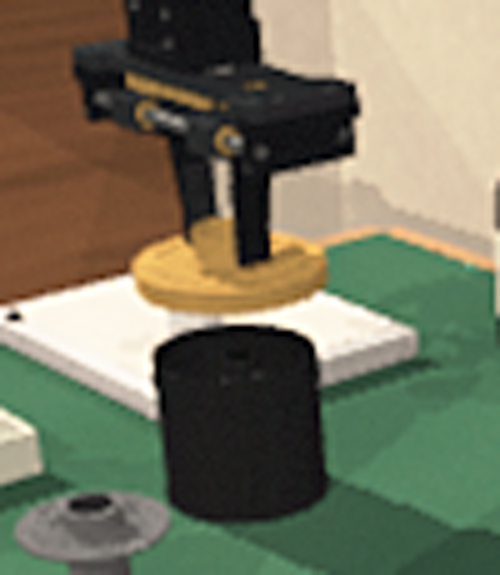

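View pics/g44.png

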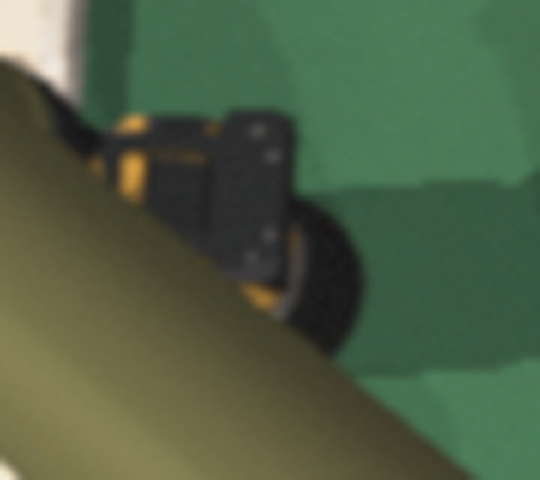

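Call:
send_rows([
  [[0,0,0.005],[0,0,0],0.03],
  [[0,0,0.013],[0,0,0],0.03],
  [[0,0,0.022],[0,0,0],0.03],
  [[0,0,0.03],[0,0,0],0.03],
  [[0,0,0.036],[0,0,0],0.03],
])

```text
time_s: 49.18
tool_pos: [0.5341, 0.4018, 0.0886]
tool_rot: [179.9, -0.1, -90.0]
force: [-0.1, -0.3, -1.9]
grip_width: 0.0431
```

Call:
send_rows([
  [[0,0,0.001],[0,0,0],0.03],
  [[0,0,0.002],[0,0,0],0.03],
  [[0,0,0.003],[0,0,0],0.03],
  [[0,0,0.003],[0,0,0],0.03],
  [[0,0,0.003],[0,0,0],0.03],
])

```text
time_s: 49.6
tool_pos: [0.5349, 0.4027, 0.088]
tool_rot: [-180.0, 0.0, -90.0]
force: [-0.7, 0.0, -0.8]
grip_width: 0.0435
```

```bash
python3 - <<'E'
from h import *
b=snap("side","pics/q40.png"); crop(b,200,80,280,170,7,"pics/g45.png");o=env.get_obs(); print(o["tool_pos"],o["tool_rot"],o["force"])
a=snap("top","pics/q41.png"); crop(a,150,130,240,210,7,"pics/g46.png")
E
```

```text
[0.53495861 0.40268453 0.08803118] [-1.79966119e+02  1.91989894e-02 -9.00118352e+01] [ 0.30496264 -0.75981452 -1.04020326]
```

View pics/g45.png

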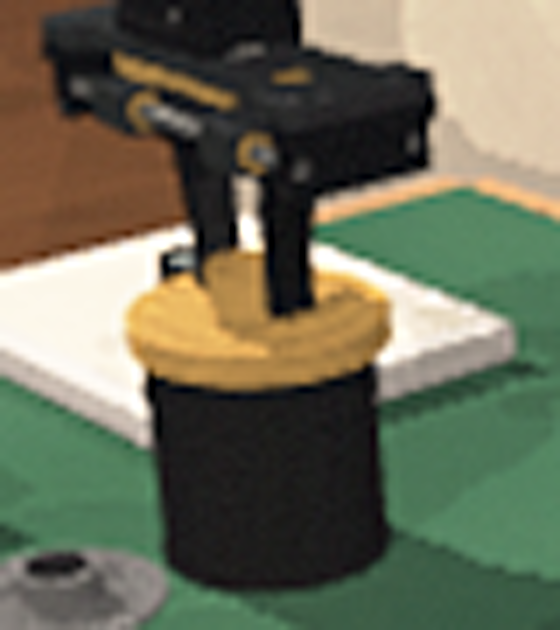

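View pics/g46.png

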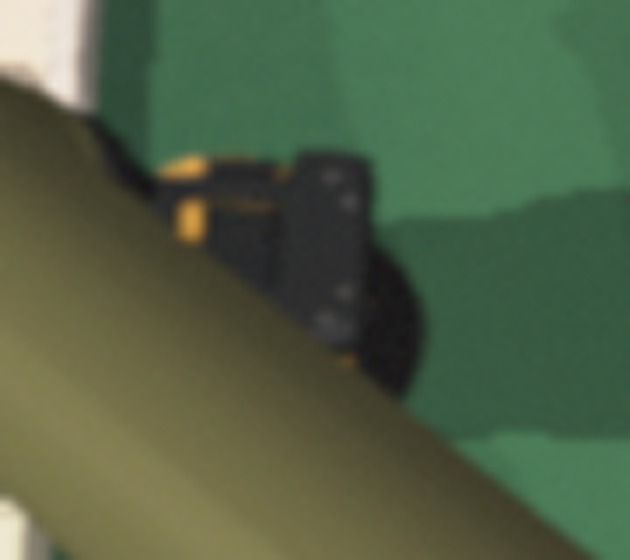

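Call:
send_rows([
  [[0,0,0.001],[0,0,0],0.03],
  [[0,0,0.003],[0,0,0],0.03],
  [[0,0,0.005],[0,0,0],0.03],
  [[0,0,0.007],[0,0,0],0.03],
  [[0,0,0.008],[0,0,0],0.03],
])

```text
time_s: 50.12
tool_pos: [0.5346, 0.4022, 0.0791]
tool_rot: [180.0, -0.0, -90.0]
force: [-0.6, 0.7, -1.8]
grip_width: 0.0432
```

Call:
send_rows([
  [[0,0,0.001],[0,0,0],0.03],
  [[0,0,0.003],[0,0,0],0.03],
  [[0,0,0.004],[0,0,0],0.03],
  [[0,0,0.005],[0,0,0],0.03],
  [[0,0,0.006],[0,0,0],0.03],
])

```text
time_s: 50.53
tool_pos: [0.5347, 0.4025, 0.0735]
tool_rot: [180.0, -0.0, -90.0]
force: [0.8, -0.5, -2.2]
grip_width: 0.0431
```

```bash
python3 - <<'E'
from h import *
b=snap("side","pics/q42.png"); crop(b,200,80,280,170,7,"pics/g47.png");o=env.get_obs(); print(o["tool_pos"],o["tool_rot"],o["force"])
E
```

```text
[0.53466606 0.40237252 0.07326373] [ 1.79984917e+02 -1.50217840e-02 -9.00111955e+01] [-0.26962975  0.44056028 -2.26243755]
```

View pics/g47.png

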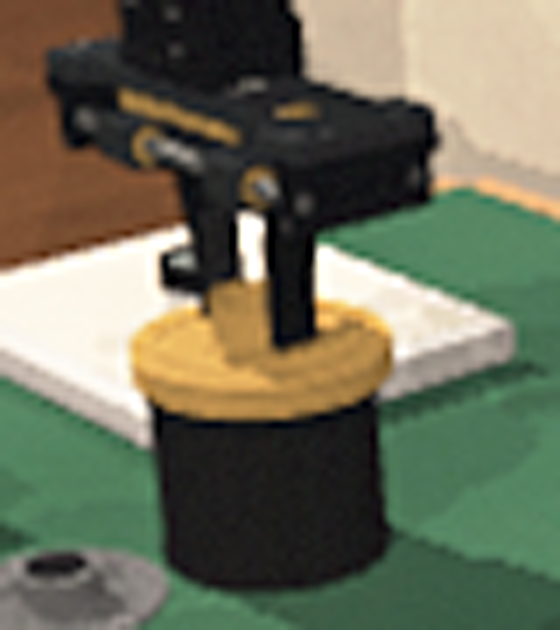

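Skirt is over the rim with no resistance. Down to contact (about 3 mm).

Call:
send_rows([
  [[0,0,0.001],[0,0,0],0.03],
  [[0,0,0.0015],[0,0,0],0.03],
  [[0,0,0.002],[0,0,0],0.03],
  [[0,0,0.0025],[0,0,0],0.03],
  [[0,0,0.0025],[0,0,0],0.03],
])

```text
time_s: 51.0
tool_pos: [0.5347, 0.4024, 0.071]
tool_rot: [180.0, -0.0, -90.0]
force: [-0.7, 0.5, -1.9]
grip_width: 0.043
```

Call:
send_rows([
  [[0,0,0.0005],[0,0,0],0.03],
  [[0,0,0.001],[0,0,0],0.03],
  [[0,0,0.001],[0,0,0],0.03],
  [[0,0,0.001],[0,0,0],0.03],
  [[0,0,0.001],[0,0,0],0.03],
])

```text
time_s: 51.42
tool_pos: [0.5348, 0.4025, 0.0706]
tool_rot: [-180.0, -0.0, -90.0]
force: [-1.4, -1.1, 4.4]
grip_width: 0.043
```

Call:
send_rows([
  [[0,0,0],[0,0,0],0.065],
  [[0,0,0],[0,0,0],0.065],
  [[0,0,0],[0,0,0],0.065],
  [[0,0,0],[0,0,0],0.065],
  [[0,0,-0.01],[0,0,0],0.065],
], grip_force=8)

```text
time_s: 51.83
tool_pos: [0.5337, 0.4013, 0.0781]
tool_rot: [179.8, -0.1, -90.0]
force: [-1.1, 0.0, -0.3]
grip_width: 0.0633
```

Call:
send_rows([
  [[0,0,-0.02],[0,0,0],0.065],
  [[0,0,-0.04],[0,0,0],0.07],
  [[0,0,-0.06],[0,0,-0.1],0.08],
  [[0,0,-0.07],[0,0,-0.2],0.087],
  [[0,0,-0.07],[0,0,-0.3],0.087],
])

```text
time_s: 52.25
tool_pos: [0.536, 0.4042, 0.1544]
tool_rot: [-179.7, 0.1, -72.5]
force: [0.1, 0.0, -0.3]
grip_width: 0.0819
```

```bash
python3 - <<'E'
from h import *
b=snap("side","pics/q43.png"); a=env.read_camera("top"); o=env.get_obs(); print(o["tool_pos"],o["tool_rot"],o["force"])
A=b["pixels"][100:170,205:275,::-1]; B=b["pixels"][205:255,325:375,::-1]; C=a["pixels"][175:225,330:380,::-1]
f=lambda x,n:cv2.resize(x,(350,350),interpolation=cv2.INTER_CUBIC)
cv2.imwrite("pics/g48.png",np.hstack([f(B,7),f(C,7)])); cv2.imwrite("pics/g49.png",cv2.resize(A,None,fx=7,fy=7,interpolation=cv2.INTER_CUBIC))
print(at(a,357.4,199,.02),at(b,351.4,226.9,.02))
E
```

```text
[0.53506938 0.40298388 0.1514716 ] [-1.79913157e+02  4.85696216e-02 -7.28017774e+01] [-0.27120637  0.13707546  0.25217444]
[ 0.47410867 -0.12817301  0.02      ] [ 0.47447698 -0.13065243  0.02      ]
```

View pics/g48.png

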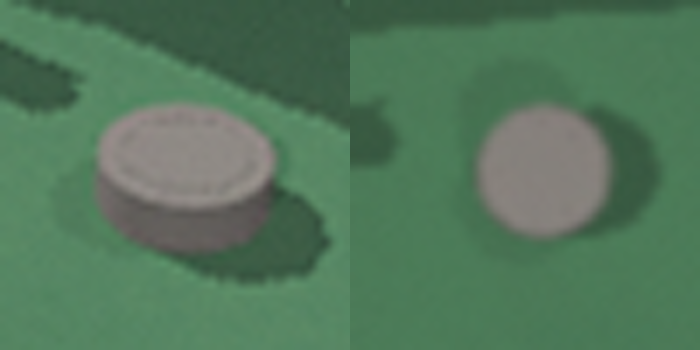

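View pics/g49.png

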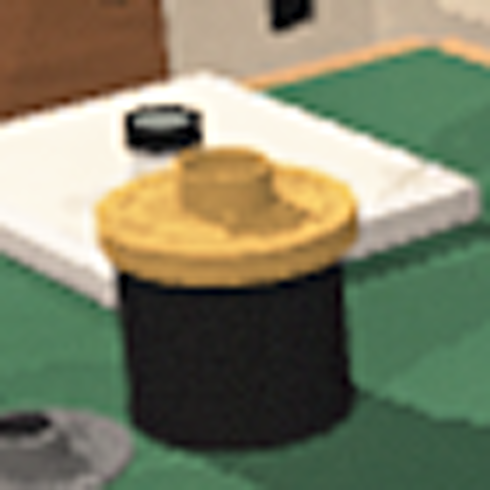

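Call:
send_rows([
  [[0,0,0],[0,0,-0.124],0.087],
  [[0,0,0],[0,0,-0.248],0.087],
  [[0,0,0],[0,0,-0.372],0.087],
  [[0,0,0],[0,0,-0.496],0.087],
  [[0,0,0],[0,0,-0.62],0.087],
])

```text
time_s: 52.77
tool_pos: [0.5346, 0.4022, 0.1498]
tool_rot: [180.0, 0.0, -37.1]
force: [-0.6, -0.2, -0.3]
grip_width: 0.0874
```

Call:
send_rows([
  [[0,0,0],[0,0,-0.124],0.087],
  [[0,0,0],[0,0,-0.248],0.087],
  [[0,0,0],[0,0,-0.372],0.087],
  [[0,0,0],[0,0,-0.496],0.087],
  [[0,0,0],[0,0,-0.62],0.087],
])

```text
time_s: 53.18
tool_pos: [0.5346, 0.4021, 0.1498]
tool_rot: [180.0, 0.0, -1.6]
force: [0.5, 0.4, -1.0]
grip_width: 0.0869
```

Call:
send_rows([
  [[0,0,0],[0,0,-0.031],0.087],
  [[0,0,0],[0,0,-0.031],0.087],
  [[0,0,0],[0,0,-0.031],0.087],
  [[0,0,0],[0,0,-0.031],0.087],
  [[0,0,0],[0,0,-0.031],0.087],
])

```text
time_s: 53.6
tool_pos: [0.5347, 0.4024, 0.1501]
tool_rot: [180.0, -0.0, -0.1]
force: [0.1, 0.6, 0.4]
grip_width: 0.0865
```

Call:
send_rows([
  [[-0.002,0.02,0],[0,0,0],0.087],
  [[-0.006,0.055,0],[0,0,0],0.087],
  [[-0.0105,0.093,0],[0,0,0],0.087],
  [[-0.015,0.132,0],[0,0,0],0.087],
  [[-0.0195,0.171,0],[0,0,0],0.087],
])

```text
time_s: 54.02
tool_pos: [0.5147, 0.2301, 0.1498]
tool_rot: [180.0, 0.0, -0.0]
force: [0.3, 0.1, 0.9]
grip_width: 0.087
```

Call:
send_rows([
  [[-0.0045,0.039,0],[0,0,0],0.087],
  [[-0.009,0.078,0],[0,0,0],0.087],
  [[-0.0135,0.117,0],[0,0,0],0.087],
  [[-0.018,0.156,0],[0,0,0],0.087],
  [[-0.0225,0.195,0],[0,0,0],0.087],
])

```text
time_s: 54.43
tool_pos: [0.4922, 0.0347, 0.15]
tool_rot: [179.9, -0.0, -0.1]
force: [-0.1, -0.2, -0.5]
grip_width: 0.0868
```

Call:
send_rows([
  [[-0.0045,0.039,0],[0,0,0],0.087],
  [[-0.009,0.078,0],[0,0,0],0.087],
  [[-0.0135,0.117,0],[0,0,0],0.087],
  [[-0.0175,0.15,0],[0,0,0],0.087],
  [[-0.0184,0.166,0],[0,0,0],0.087],
])

```text
time_s: 54.85
tool_pos: [0.4729, -0.1354, 0.1502]
tool_rot: [179.8, 0.0, -0.5]
force: [0.2, -0.6, -1.5]
grip_width: 0.0872
```

Call:
send_rows([
  [[0,0,0.005],[0,0,0],0.087],
  [[0,0,0.03],[0,0,0],0.087],
  [[0,0,0.06],[0,0,0],0.087],
  [[0,0,0.09],[0,0,0],0.087],
  [[0,0,0.11],[0,0,0],0.087],
])

```text
time_s: 55.27
tool_pos: [0.4733, -0.1271, 0.0376]
tool_rot: [-179.9, 0.1, 0.1]
force: [-0.7, 0.2, -0.7]
grip_width: 0.0869
```

Call:
send_rows([
  [[0,0,0.005],[0,0,0],0.087],
  [[0,0,0.01],[0,0,0],0.087],
  [[0,0,0.01],[0,0,0],0.087],
  [[0,0,0.01],[0,0,0],0.087],
  [[0,0,0.01],[0,0,0],0.087],
])

```text
time_s: 55.68
tool_pos: [0.4756, -0.1297, 0.0315]
tool_rot: [179.9, -0.1, 0.0]
force: [-0.6, 0.2, -0.4]
grip_width: 0.0868
```

```bash
python3 - <<'E'
from h import *
b=snap("side","pics/q44.png"); crop(b,300,160,400,260,6,"pics/g50.png");o=env.get_obs(); print(o["tool_pos"],o["tool_rot"],o["force"],o["grip_width"])
E
```

```text
[ 0.47546829 -0.12985301  0.03141519] [ 1.79919328e+02 -1.16500015e-01 -1.06697802e-02] [ 1.13014118 -0.66332705 -0.41583068] 0.08695289215557041
```

View pics/g50.png

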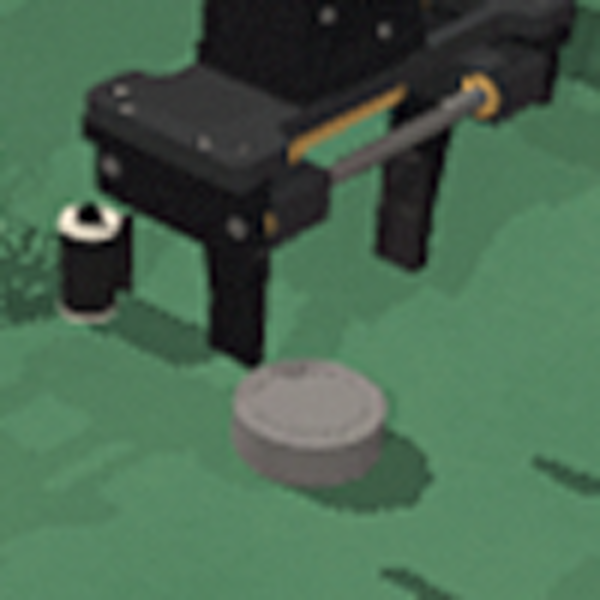

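Call:
send_rows([
  [[0,0,0.008],[0,0,0],0.087],
  [[0,0,0.018],[0,0,0],0.087],
  [[0,0,0.028],[0,0,0],0.087],
  [[0,0,0.038],[0,0,0],0.087],
  [[0,0,0.044],[0,0,0],0.087],
])

```text
time_s: 56.15
tool_pos: [0.4732, -0.1292, -0.0158]
tool_rot: [-179.9, 0.1, 0.0]
force: [-0.1, 0.3, 0.1]
grip_width: 0.0869
```

Call:
send_rows([
  [[0,0,0.004],[0,0,0],0.087],
  [[0,0,0.008],[0,0,0],0.087],
  [[0,0,0.01],[0,0,0],0.08],
  [[0,0,0.01],[0,0,0],0.07],
  [[0,0,0.01],[0,0,0],0.05],
], grip_force=5)

```text
time_s: 56.57
tool_pos: [0.4746, -0.1295, -0.0237]
tool_rot: [180.0, -0.0, 0.0]
force: [0.0, 0.1, -0.4]
grip_width: 0.0741
```

Call:
send_rows([
  [[0,0,0],[0,0,0],0.05],
  [[0,0,0],[0,0,0],0.05],
  [[0,0,0],[0,0,0],0.05],
  [[0,0,0],[0,0,0],0.05],
  [[0,0,0],[0,0,0],0.05],
])

```text
time_s: 56.98
tool_pos: [0.4747, -0.1297, -0.0236]
tool_rot: [180.0, -0.0, -0.0]
force: [-0.0, -0.1, 2.4]
grip_width: 0.0598
```

```bash
python3 - <<'E'
from h import *
b=snap("side","pics/q45.png"); crop(b,300,160,400,260,6,"pics/g51.png");o=env.get_obs(); print(o["tool_pos"],o["tool_rot"],o["force"],o["grip_width"])
E
```

```text
[ 0.47465768 -0.1296992  -0.02358029] [ 1.79976318e+02 -2.76219846e-02 -1.95071335e-03] [-0.03086375 -0.06478617  1.95650757] 0.06001593029633226
```

View pics/g51.png

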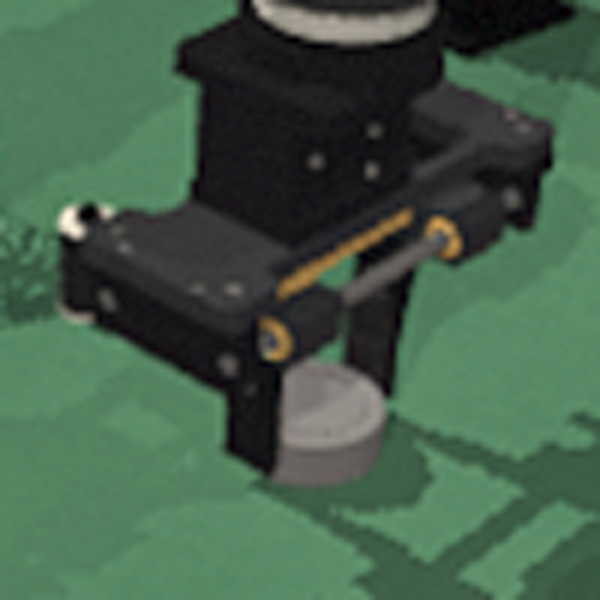

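Call:
send_rows([
  [[0,0,0],[0,0,0],0.05],
  [[0,0,0],[0,0,0],0.05],
  [[0,0,-0.005],[0,0,0],0.05],
  [[0,0,-0.02],[0,0,0],0.05],
  [[0,0,-0.04],[0,0,0],0.05],
], grip_force=20)

```text
time_s: 57.45
tool_pos: [0.4726, -0.1288, 0.0154]
tool_rot: [-179.9, 0.2, 0.0]
force: [-0.1, 0.1, 0.4]
grip_width: 0.0596
```

Call:
send_rows([
  [[0,0,-0.03],[0,0,0],0.05],
  [[0,0,-0.06],[0,0,0],0.05],
  [[0,0,-0.09],[0,0,0],0.05],
  [[0.001,-0.01,-0.115],[0,0,0],0.05],
  [[0.004,-0.032,-0.12],[0,0,0],0.05],
])

```text
time_s: 57.87
tool_pos: [0.4804, -0.1003, 0.1398]
tool_rot: [179.8, -0.3, -0.3]
force: [0.3, 0.1, -0.3]
grip_width: 0.0595
```

Call:
send_rows([
  [[0.004,-0.035,0],[0,0,0],0.05],
  [[0.008,-0.07,0],[0,0,0],0.05],
  [[0.012,-0.105,0],[0,0,0],0.05],
  [[0.016,-0.14,0],[0,0,0],0.05],
  [[0.02,-0.175,0],[0,0,0],0.05],
])

```text
time_s: 58.28
tool_pos: [0.4979, 0.0787, 0.1361]
tool_rot: [179.9, 0.0, -0.0]
force: [1.0, -0.3, -0.6]
grip_width: 0.0596
```

Call:
send_rows([
  [[0.004,-0.035,0],[0,0,0],0.05],
  [[0.008,-0.07,0],[0,0,0],0.05],
  [[0.012,-0.105,0],[0,0,0],0.05],
  [[0.016,-0.14,0],[0,0,0],0.05],
  [[0.02,-0.175,0],[0,0,0],0.05],
])

```text
time_s: 58.7
tool_pos: [0.518, 0.2539, 0.1357]
tool_rot: [180.0, 0.1, -0.0]
force: [0.9, 0.1, 0.7]
grip_width: 0.059
```

Call:
send_rows([
  [[0.004,-0.035,0],[0,0,0],0.05],
  [[0.008,-0.07,0],[0,0,0],0.05],
  [[0.012,-0.105,0],[0,0,0],0.05],
  [[0.0155,-0.135,0],[0,0,0],0.05],
  [[0.0164,-0.15,0],[0,0,0],0.05],
])

```text
time_s: 59.12
tool_pos: [0.5328, 0.4071, 0.1356]
tool_rot: [-179.9, 0.1, 0.2]
force: [-0.7, 0.7, 1.0]
grip_width: 0.0595
```

Call:
send_rows([
  [[0,0,0],[0,0,0],0.05],
  [[0,0,0],[0,0,0],0.05],
  [[0,0,0],[0,0,0],0.05],
  [[0,0,0],[0,0,0],0.05],
  [[0,0,0],[0,0,0],0.05],
])

```text
time_s: 59.53
tool_pos: [0.5357, 0.4005, 0.1362]
tool_rot: [179.9, -0.0, -0.1]
force: [-0.2, -0.7, 0.3]
grip_width: 0.0594
```

```bash
python3 - <<'E'
from h import *
b=snap("side","pics/q46.png"); crop(b,200,70,280,160,7,"pics/g52.png");o=env.get_obs(); print(o["tool_pos"],o["tool_rot"],o["force"],o["grip_width"])
E
```

```text
[0.53560574 0.40073158 0.13621409] [ 1.79945328e+02 -3.23819911e-02 -1.28499944e-01] [ 0.47979475  0.55273614 -1.10827209] 0.059211526080952336
```

View pics/g52.png

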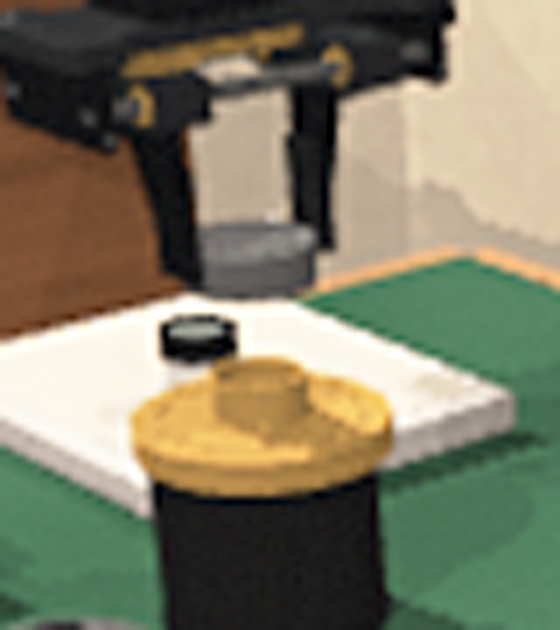

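Call:
send_rows([
  [[0,0,0.004],[0,0,0],0.05],
  [[0,0,0.01],[0,0,0],0.05],
  [[0,0,0.018],[0,0,0],0.05],
  [[0,0,0.026],[0,0,0],0.05],
  [[0,0,0.033],[0,0,0],0.05],
])

```text
time_s: 60.0
tool_pos: [0.5344, 0.402, 0.1016]
tool_rot: [180.0, 0.1, 0.0]
force: [-0.5, -0.3, -1.5]
grip_width: 0.0594
```

Call:
send_rows([
  [[0,0,0.002],[0,0,0],0.05],
  [[0,0,0.004],[0,0,0],0.05],
  [[0,0,0.006],[0,0,0],0.05],
  [[0,0,0.009],[0,0,0],0.05],
  [[0,0,0.012],[0,0,0],0.05],
])

```text
time_s: 60.42
tool_pos: [0.5349, 0.4027, 0.0912]
tool_rot: [-180.0, -0.0, 0.0]
force: [0.5, 0.3, 0.7]
grip_width: 0.0594
```

```bash
python3 - <<'E'
from h import *
b=snap("side","pics/q47.png"); crop(b,200,70,280,160,7,"pics/g53.png");o=env.get_obs(); print(o["tool_pos"],o["tool_rot"],o["force"],o["grip_width"])
E
```

```text
[0.53462919 0.40229386 0.09042824] [1.79975370e+02 1.94709236e-02 3.96430656e-03] [-0.4977911   0.38934299 -0.71851661] 0.05931629282108026
```

View pics/g53.png

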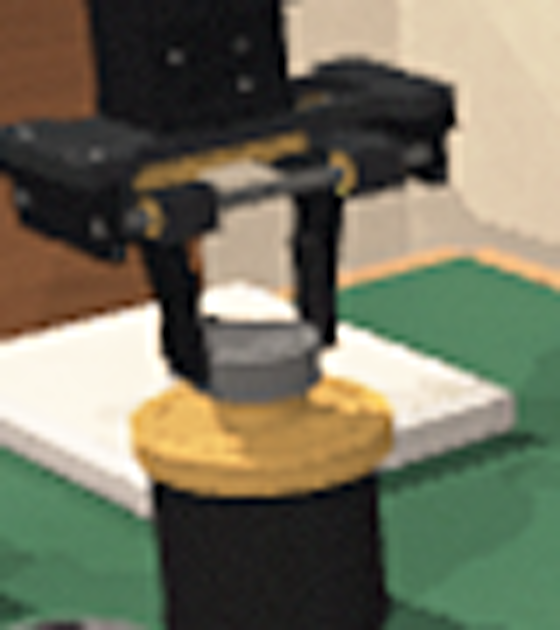

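On the neck without resistance; about 12 mm remain.

Call:
send_rows([
  [[0,0,0.002],[0,0,0],0.05],
  [[0,0,0.004],[0,0,0],0.05],
  [[0,0,0.006],[0,0,0],0.05],
  [[0,0,0.008],[0,0,0],0.05],
  [[0,0,0.01],[0,0,0],0.05],
])

```text
time_s: 60.88
tool_pos: [0.5348, 0.4025, 0.0809]
tool_rot: [180.0, -0.0, 0.0]
force: [0.1, 0.2, -1.0]
grip_width: 0.0598
```

Call:
send_rows([
  [[0,0,0.0005],[0,0,0],0.05],
  [[0,0,0.001],[0,0,0],0.05],
  [[0,0,0.0015],[0,0,0],0.05],
  [[0,0,0.0015],[0,0,0],0.05],
  [[0,0,0.0015],[0,0,0],0.05],
])

```text
time_s: 61.3
tool_pos: [0.5348, 0.4025, 0.0797]
tool_rot: [180.0, -0.0, 0.0]
force: [0.7, -0.1, -0.4]
grip_width: 0.0594
```

Call:
send_rows([
  [[0,0,0.0005],[0,0,0],0.05],
  [[0,0,0.001],[0,0,0],0.05],
  [[0,0,0.001],[0,0,0],0.05],
  [[0,0,0.001],[0,0,0],0.05],
  [[0,0,0.001],[0,0,0],0.05],
])

```text
time_s: 61.72
tool_pos: [0.5348, 0.4025, 0.079]
tool_rot: [-180.0, -0.0, -0.0]
force: [0.6, -0.9, 2.7]
grip_width: 0.059
```

Contact at the predicted 0.079. Release.

Call:
send_rows([
  [[0,0,0],[0,0,0],0.087],
  [[0,0,0],[0,0,0],0.087],
  [[0,0,0],[0,0,0],0.087],
  [[0,0,0],[0,0,0],0.087],
  [[0,0,0],[0,0,0],0.087],
])

```text
time_s: 62.13
tool_pos: [0.5347, 0.4024, 0.0783]
tool_rot: [180.0, 0.0, 0.0]
force: [0.4, -0.2, 0.4]
grip_width: 0.0832
```

Call:
send_rows([
  [[0,0,-0.005],[0,0,0],0.087],
  [[0,0,-0.02],[0,0,0],0.087],
  [[0,0,-0.04],[0,0,0],0.087],
  [[0,0,-0.07],[0,0,0],0.087],
  [[0,0,-0.1],[0,0,0],0.087],
])

```text
time_s: 62.55
tool_pos: [0.5344, 0.4023, 0.1805]
tool_rot: [180.0, 0.0, 0.0]
force: [0.6, 0.2, 0.4]
grip_width: 0.0868
```

Call:
send_rows([
  [[0,0.03,0],[0,0,0],0.087],
  [[0,0.06,0],[0,0,0],0.087],
  [[0,0.09,0],[0,0,0],0.087],
  [[0,0.11,0],[0,0,0],0.087],
  [[0,0.12,0],[0,0,0],0.087],
])

```text
time_s: 62.97
tool_pos: [0.536, 0.279, 0.1799]
tool_rot: [179.9, -0.1, -0.2]
force: [0.4, 1.2, -0.2]
grip_width: 0.0872
```

Call:
send_rows([
  [[0,0,0],[0,0,0],0.087],
  [[0,0,0],[0,0,0],0.087],
  [[0,0,0],[0,0,0],0.087],
  [[0,0,0],[0,0,0],0.087],
  [[0,0,0],[0,0,0],0.087],
])

```text
time_s: 63.38
tool_pos: [0.5342, 0.284, 0.1788]
tool_rot: [-180.0, 0.0, 0.1]
force: [0.8, -0.5, -0.2]
grip_width: 0.0875
```

```bash
python3 - <<'E'
from h import *
b=snap("side","pics/q48.png"); crop(b,200,90,280,170,7,"pics/g54.png");o=env.get_obs(); print(o["tool_pos"],o["force"])
a=snap("top","pics/q49.png")
E
```

```text
[0.53425777 0.28380219 0.1787096 ] [-0.10199741  0.67942569 -0.48418634]
```

View pics/g54.png

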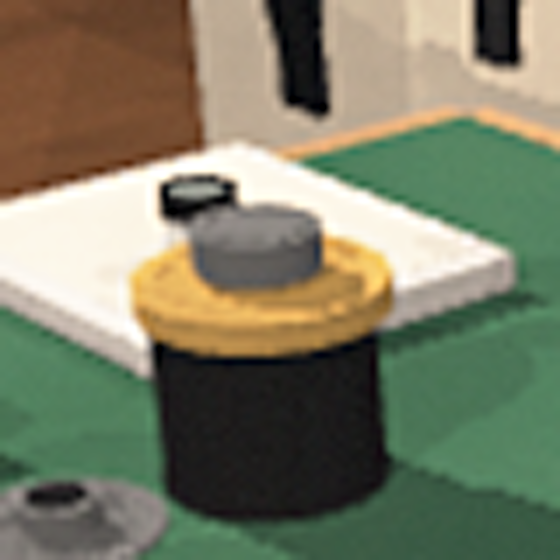

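View pics/q49.png

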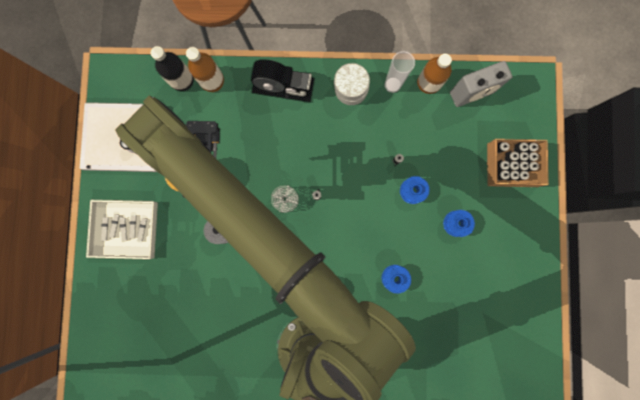

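The side view shows the cap flat on the lid at crop (258,245) and the lid level on the rim. The top view shows the reel (285,199) and the cassettes (317,195) and (399,159) where they were. The arm is clear, so I'm handing in.

```bash
python3 - <<'E'
from h import *
print(env.sign_off()); print(env.get_obs()["time_s"])
E
```

```text
the job is handed in; nothing more can be done
None
the job is handed in; nothing more can be done
```

The developing tank is put together and handed in at about 63.5 s of the 120 s. I slid the 35 mm spool down the column, set the collar on it and lowered the loaded column into the tank. The lid then went over the rim and the cap onto the lid's neck.

**Seating checks:** The column, lid and cap each met resistance within about 1 mm of the calculated seated height (readings 0.0447, 0.0706 and 0.079 m). I released the spool and collar within about 1 mm of seated and confirmed them in the pictures. The last side picture shows the lid level and the cap flat on it.

**Parts to leave alone:** The chrome reel, both cassettes and the blue spools are in their original places in the last top picture. The tall spool was partly hidden by the arm in that view, but the side view shows it still standing.

**What disagreed:**
- **Fingertip height:** The fingertips sat about 33 mm above the reported TCP height in both the pictures and the grips. I worked with that offset throughout.
- **Camera agreement:** The two cameras differed by up to 4 mm in y. I averaged them, and centred the spool, column and lid by gripping each in two directions.
- **Not centred that way:** The collar, cap and tank were placed from the pictures alone.

Sign-off gave no verdict.

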